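# Pull down the cupboard's fall flap with the hook

### The job

Open the small bench cupboard under its lamp: take the pull hook from its rest, put the hook's prong through the screw eye on the flap, and swing the flap down smoothly past its balance point, keeping the prong in the eye until the flap lies fully open. Then unhook and lay the pull hook back in the two forks of its rest, pointing the way it did. Keep the robot itself off the cupboard and its lamp, and leave the bottles and the sanding block where they are.

Things in the scene. Friction and masses are not known exactly. Their poses are not given: they have to be found in the camera images.
- cupboard: Plywood cupboard, 110 deep (x) x 280 wide (y) x 356 high, fixed. Origin: centre of its underside; -x front, z up. Open bays below, fall flap above. On arms, a lamp bar 52 deep x 240 wide, 523 to 549 above the bench, centred 191 before the front face: an upright gripper with the hook in the eye meets it; one leaning 25 to 40 deg back to the robot, hook rising to the eye, passes.
- flap (a joint): The flap's hinge, rad. 0 shut (upright, flush with the front), 1.5 fully open (level, held by its stays). Flap 252 wide x 122 high x 12 thick. Springs push it shut below about 0.45; past that its own weight takes it down, damped, and holds it open. Moving it slowly (about 60 mm/s at the eye) needs about 1 N at the eye.
- flap_eye (a point): Centre of the screw eye on the flap: steel ring of 5 wire, 26 clear inside, standing 26 in front of the flap's face, 100 from the hinge, mid-width (315 above the bench when shut). Its hole runs along y (parallel to the hinge): a prong enters sideways and can turn in it. Axes as the cupboard's when shut; turns with the flap.
- flap_hinge (a point): Middle of the flap's hinge line, along y at the lower edge of its front face, 215 above the bench. Axes as the cupboard's. The open flap lies level towards -x from here, 12 thick, its eye 26 below it: draw the hook back from under it before lifting. A vice (up to 145 high) and a grinder (290 high) stand left and right of the space before the cupboard.
- hook_grip (a point): Loose pull hook, about 0.18 kg, 220 long. Point: where to hold it, near its balance point. x runs to its bent end, z up as it rests. Wooden handle, 20 (y) x 24 (z) section, from x = -85 to 25, then a steel rod of 7 diameter on the same line to x = 135, bent there square into a prong 32 long towards -y (the right as seen from the handle).
- hook_tip (a point): End of the prong, at 131, -32, 0 in the axes of hook_grip (same axes).
- rest: Fixed steel rest for the hook, base 185 x 50. Origin: on the bench under where hook_grip lies; x towards the bent end, y as the hook's. The hook lies level in it, hook_grip 45.5 above the bench. Two upright forks, 6 thick, open at the top: at x = -66 a 28 wide slot for the handle (floor 33.5, top 52), at x = 90 a 20 wide slot for the rod (floor 42, top 58).
- oil_bottle: Bystander: white oil bottle with red cap, 56 diameter x 160 high; origin under its centre.
- glue_bottle: Bystander: yellow glue bottle with black cap, 42 diameter x 110 high; origin under its centre.
- sanding_block: Bystander: cork sanding block, 58 x 92 x 28 high; origin under its centre.

How it is judged (in metres and radians):
On the way, in this order (a step that is already met when the one before it is completed fails the run):
1. the prong is through the eye while the flap is still shut (value of joint flap below 0.2 rad and y of hook_tip in the frame of flap_eye between -0.035 and -0.005 m and x of hook_tip in the frame of flap_eye between -0.014 and 0.014 m and z of hook_tip in the frame of flap_eye between -0.014 and 0.014 m), for 0.2 s.
2. the flap is all the way down with the prong still in the eye (value of joint flap above 1.35 rad and y of hook_tip in the frame of flap_eye between -0.036 and -0.003 m and x of hook_tip in the frame of flap_eye between -0.016 and 0.016 m and z of hook_tip in the frame of flap_eye between -0.016 and 0.016 m), for 0.1 s.
At the end, for the whole second after the job is handed in: The flap stands fully open (past 1.4 rad) and still, and the pull hook lies released in both forks of its rest, bent end over the same end as before, within 18 mm along it, 8 mm across it and 5 mm of its seated height (value of joint flap above 1.4 rad and x of hook_grip in the frame of rest between -0.018 and 0.018 m and y of hook_grip in the frame of rest between -0.008 and 0.008 m and z of hook_grip in the frame of rest between 0.04 and 0.051 m and x of hook_tip in the frame of rest above 0.1 m and velocity of joint flap below 0.05 rad/s and angle between the x axis of hook_grip and the x axis of rest, either way round below 0.1 rad); the robot touches nothing.
It fails at once if the flap is slammed (faster than 2 rad/s) (velocity of joint flap above 2 rad/s).
It fails at once if the robot presses on the cupboard, flap or lamp (over 3 N) (contact force between any of the arm, the fingers and cupboard above 3 N).
It fails at once if a bystander is moved more than 20 mm (distance of any of oil_bottle, glue_bottle, sanding_block from where it was at the start of the episode above 0.02 m).
It also fails if it takes over 54 s, if anything falls off the work surface, if the arm or the gripper's body presses on something with over 40 N, if the wrist force passes 120 N, or if a joint passes its speed limit or range.

### The arm

A 7-joint arm with a two-finger parallel gripper is mounted at the origin on a cart in front of the work surface, level with it; the furniture and walls round the work are solid. World frame = base frame: x ahead of the robot, y to its left, z up, the work surface at z = 0. Lengths are in m, angles in degrees, forces in N, time in s.
With the tool pointing down it reaches from about 0.425 to 0.875 m from the base axis. Payload 4.7 kg.
Tool frame: the origin (TCP) lies midway between the tips of the shut fingers; the grasp point (between the pads) lies 19 mm behind it; z points along the fingers, x is the direction in which the jaws open and shut, and the axes are right-handed (so a half turn about z gives the same grasp; the last joint's range is limited). The gripper opens to 87 mm and grips with 3 to 60 N. Pads are 19 mm wide; open, the fingers measure 117 mm over their backs; the gripper's body (75 mm by 190 mm) begins 51 mm behind the grasp point.
Start: joints at [-64.796, 18.392, -4.016, 83.108, 1.295, 78.541, -3.26], TCP at [0.269, 0.592, 0.223] pointing down, gripper open.
Joint ranges: [-163.93, 163.93], [-17.29, 119.83], [-79.2, 71.16], [3.27, 140.29], [-89.18, 269.18], [5.43, 117.66], [-154.24, 154.24]. Speed limits (degrees/s): [147.25, 147.25, 180, 180, 180, 180, 180].

### API

Orientations are given as [roll, pitch, yaw] about the fixed x, y, z axes, in that order (R = Rz(yaw) Ry(pitch) Rx(roll)).
In Python, from cell import telemetry, optics, env gives the robot as it stands.
- The arm moves only by the tool arm_command, never from a script. Its arguments are lists of equal length, an entry for each row: "translation": the shift along the tool's x, y, z in cm, a list of three; "twist": the turn about the tool's z in degrees. In form: {"translation": [[x, y, z], ...], "twist": [twist, ...]}. A call has 1 to 10 rows; each row shifts and turns the pose as measured when the row begins, along the tool's axes as they then stand; what a row does not reach is not made up. A row lasts 1/8 s, in which the tool goes at most 62.5 mm and 10.7 degrees, less where a joint would pass 70% of its speed; a pose out of reach is approached as far as the arm can. A call is refused whole if a number of a shift passes 6.25 or a number of a turn 10.7, either way. A call with a gripper value outside its range is refused whole. "grip" is the opening in per cent of the stroke, from 0 (shut) to 100 (fully open), set as the call begins (left out, the last holds). The fingers move at their own pace and stop on an object; "force" is the grip in N (left out, the last holds). Time passes only in rows, so rows that do not move let the fingers close. It gives the time, the measured TCP pose, the force and the opening at its end, in the units of the state.
- telemetry.get_obs(): the state, without advancing time (a new reading comes with each control period).
- optics.read_camera(name): name is "scene" or "top"; returns a dict with "img" (480x640x3 uint8, blue, green, red), "fx", "fy", "cx", "cy" (pixels), "extrinsics" (4x4, takes a point from camera to world coordinates). Camera axes: x right, y up, looking along -z (the intrinsics and any distortion apply to the point x, -y, -z); pixel columns grow to the right and rows downward; lengths in m; the calibration is good to about 2 mm. A picture is of the moment at which its call begins. There is no depth.
- env.sign_off(): hands the job in, once; it reports no verdict.
The state is a dict: "time_s": time; "qpos": joint angles; "joint_velocities": joint speeds; "effort": joint torques, N m; "tool_pos": TCP position; "tool_rot": TCP orientation; "force": force on the tool from outside, world axes, zero at the start; "wrist_torque": the same for the moment, N m; "grip_width": finger opening in m.
Only numpy, scipy, OpenCV 4.12 (cv2) and the standard library are available. Lean on these libraries where they do the work, as an engineer would, in place of code of your own. Each camera call takes 0.05 s, during which the arm holds its last target. There are 200 camera calls.

## Working session

There is one attempt and no reset: what is moved stays moved. The work goes in short steps, Python scripts to look and compute and a tool call to move; the robot and the scene stay as the last step left them, time stands still between calls to the robot, and variables do not carry over. Pictures are saved under pics/ and viewed, about 8 in all and at most 12, crops included, and the job is handed in when it is done.

Besides the shell and the picture viewer there is one more tool, called after ">>>" by a JSON object that holds its "method" and its "body". arm_command: Moves the arm, as the interface text tells. Its arguments: {"type":"object","properties":{"translation":{"type":"array","items":{"type":"array","items":{"type":"number"}}},"twist":{"type":"array","items":{"type":"number"}},"grip":{"type":"number"},"force":{"type":"number"}},"required":["translation","twist"]}

```bash
ls; mkdir -p pics; python3 - <<'E'
from cell import telemetry, optics, env
import cv2
o=telemetry.get_obs()
for k,v in o.items(): print(k,v)
for n in("scene","top"):
    r=optics.read_camera(n); cv2.imwrite(f"pics/{n}0.png",r["img"])
    print(n,[r[k] for k in("fx","fy","cx","cy")],r["extrinsics"].round(4).tolist(),[k for k in r])
E
```

```text
pics
time_s 0.0
qpos [-64.79586416  18.4388662   -4.01443825  83.17362989   1.29644138
  78.54056341  -3.26127241]
joint_velocities [-0.03847852 -0.0357709   0.01027874 -0.0624659  -0.03597175  0.01322065
  0.01595836]
effort [-2.75285765e-04 -4.91305304e+01 -4.03793771e-01 -3.12531495e+01
 -6.37492631e-02  4.39831743e-02  1.67648582e-04]
tool_pos [0.26832088 0.59143881 0.22147471]
tool_rot [1.79992555e+02 1.07742787e-01 6.56035565e+01]
force [ 0.64360354  0.07107935 -0.26653175]
wrist_torque [ 0.01000222  0.0340216  -0.0093307 ]
grip_width 0.08688447253928012
scene [481.56722435619673, 481.56722435619673, 320.1945747389181, 232.61646749939106] [[0.6417, 0.4605, -0.6133, -0.1833], [-0.7667, 0.3626, -0.5299, -0.6335], [-0.0216, 0.8102, 0.5858, 0.9228], [0.0, 0.0, 0.0, 1.0]] ['img', 'fx', 'fy', 'cx', 'cy', 'extrinsics']
top [572.4854561027487, 572.4854561027487, 330.1183642934281, 241.21370553447505] [[-0.0216, 0.998, -0.0601, 0.5082], [-0.9998, -0.0214, 0.0032, 0.0232], [0.0019, 0.0602, 0.9982, 1.607], [0.0, 0.0, 0.0, 1.0]] ['img', 'fx', 'fy', 'cx', 'cy', 'extrinsics']
```

View pics/scene0.png

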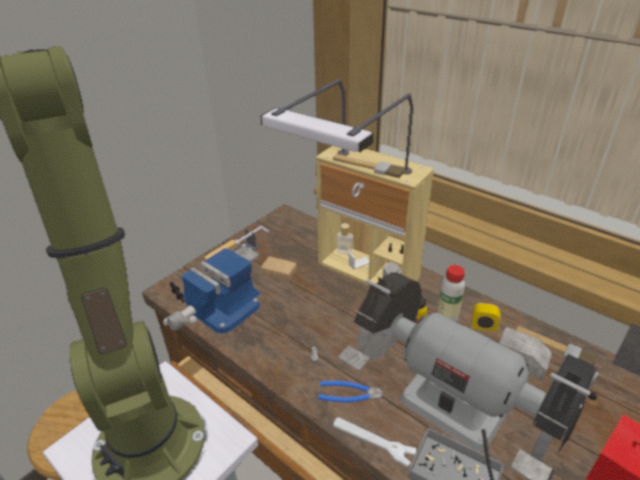

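View pics/top0.png

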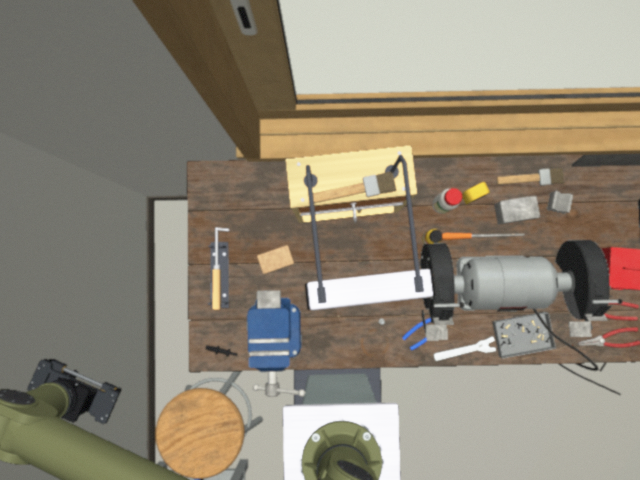

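The scene view shows the cupboard with its flap (eye near (357,189)), the lamp bar (315,128), and the hook's rest behind the vice (235,245). In the top view the hook lies at column 217, rows 228–308, with its prong pointing right (-y). The eye is at about (354,210), the sanding block at (275,259), the glue cap at (434,237) and the oil bottle at (449,198). Next I zoom in to measure.

```bash
cat > h.py <<'E'
import numpy as np, cv2
from scipy.spatial.transform import Rotation as Ro
CAM={"scene":(481.567,320.195,232.616,np.array([[0.6417,0.4605,-0.6133,-0.1833],[-0.7667,0.3626,-0.5299,-0.6335],[-0.0216,0.8102,0.5858,0.9228]])),
"top":(572.485,330.118,241.214,np.array([[-0.0216,0.998,-0.0601,0.5082],[-0.9998,-0.0214,0.0032,0.0232],[0.0019,0.0602,0.9982,1.607]]))}
def ray(c,u,v):
    f,cx,cy,E=CAM[c]; return E[:,3],E[:,:3]@np.array([(u-cx)/f,-(v-cy)/f,-1])
def onz(c,u,v,z):
    o,d=ray(c,u,v); return o+d*(z-o[2])/d[2]
def proj(c,p):
    f,cx,cy,E=CAM[c]; q=E[:,:3].T@(np.asarray(p)-E[:,3]); return cx-f*q[0]/q[2],cy+f*q[1]/q[2]
def tri(p1,p2):
    (o1,d1),(o2,d2)=ray("top",*p1),ray("scene",*p2)
    s=np.linalg.lstsq(np.c_[d1,-d2],o2-o1,rcond=None)[0]
    a,b=o1+s[0]*d1,o2+s[1]*d2; return (a+b)/2,np.linalg.norm(a-b)
E
python3 - <<'E'
import cv2,numpy as np
from h import *
t=cv2.imread("pics/top0.png"); s=cv2.imread("pics/scene0.png")
def c(i,x,y,w,h,k): return cv2.resize(i[y:y+h,x:x+w],None,fx=k,fy=k,interpolation=cv2.INTER_CUBIC)
A=c(t,195,220,55,100,5.5) # 302x550
B=c(t,280,140,145,90,3.4) # 493x306
C=c(s,310,150,130,72,3.4)
im=np.zeros((560,800,3),np.uint8)
im[:A.shape[0],:A.shape[1]]=A; im[:B.shape[0],305:305+B.shape[1]]=B; im[310:310+C.shape[0],305:305+C.shape[1]]=C
cv2.imwrite("pics/z1.png",im)
E
```

```text
(no output)
```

View pics/z1.png

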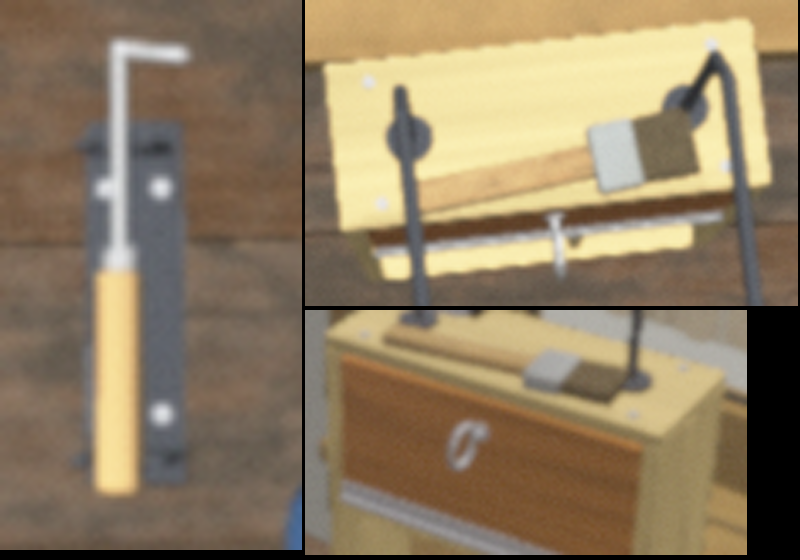

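```bash
python3 - <<'E'
from h import *
np.set_printoptions(precision=4,suppress=True)
A=lambda X,Y:(195+(X+.5)/5.5-.5,220+(Y+.5)/5.5-.5)
B=lambda X,Y:(280+(X-305+.5)/3.4-.5,140+(Y+.5)/3.4-.5)
C=lambda X,Y:(310+(X-305+.5)/3.4-.5,150+(Y-310+.5)/3.4-.5)
P={k:onz("top",*A(*v),.0455) for k,v in dict(end=(116,492),fer=(119,258),bend=(118,48),tip=(189,54)).items()}
for k in P: print(k,P[k])
d=P['bend']-P['end']; print("yaw",np.degrees(np.arctan2(d[1],d[0])),"len",np.hypot(*d[:2]),"prong",np.linalg.norm(P['tip']-P['bend']),"grip", P['end']+d/np.linalg.norm(d)*.085)
cs=[onz("top",*B(*v),.356) for v in [(325,68),(750,20),(772,185),(342,230)]]
for c in cs: print(c)
print([np.linalg.norm(cs[i]-cs[i-1]) for i in range(4)])
e=cs[2]-cs[3]; f=cs[1]-cs[0]; yw=[np.degrees(np.arctan2(q[1],q[0]))+90 for q in(e,f)]
print("cup yaw",yw)
ctr=sum(cs)/4; y=np.radians(np.mean(yw)); ax=np.array([np.cos(y),np.sin(y),0])
eye=ctr-ax*(.055+.026); eye[2]=.315; print("ctr",ctr,"eye pred",eye)
print("eye tri",tri(B(557,243),C(462,446)))
print("px pred",proj("top",eye),B(557,243),proj("scene",eye),C(462,446))
for n,u,v,z in[("oil",449,198,.16),("glue",434,237,.11),("sand",275,259,.028),("lampL",308,297,.549),("lampR",432,283,.549),("viceTR",299,305,.12),("viceTL",249,300,.1),("grindL",424,245,.29),("grindL2",424,318,.29)]: print(n,onz("top",u,v,z))
E
```

```text
end [0.4246 0.3325 0.0455]
fer [0.5399 0.3299 0.0455]
bend [0.6442 0.3294 0.0455]
tip [0.6405 0.2941 0.0455]
yaw -0.8051580995635739 len 0.21965057766060767 prong 0.03545616123593856 grip [0.5096 0.3313 0.0455]
[0.766  0.1137 0.356 ]
[ 0.7917 -0.1632  0.356 ]
[ 0.6834 -0.1742  0.356 ]
[0.66   0.1045 0.356 ]
[np.float64(0.10638713480190361), np.float64(0.27813277048965046), np.float64(0.10890116322936026), np.float64(0.2797204000480205)]
cup yaw [np.float64(4.785125552687802), np.float64(5.299635481714702)]
ctr [ 0.7253 -0.0298  0.356 ] eye pred [ 0.6446 -0.0369  0.315 ]
eye tri (array([ 0.6522, -0.0345,  0.3109]), np.float64(0.004534221258155311))
px pred (np.float64(354.24341352651084), np.float64(214.91911947744887)) (353.7647058823529, 211.11764705882354) (np.float64(355.69515706327036), np.float64(189.71138633475996)) (355.8235294117647, 189.64705882352942)
oil [ 0.699  -0.2863  0.16  ]
glue [ 0.6035 -0.2541  0.11  ]
sand [0.5574 0.1712 0.028 ]
lampL [0.4699 0.0627 0.549 ]
lampR [ 0.4907 -0.1664  0.549 ]
viceTR [0.4343 0.1024 0.12  ]
viceTL [0.4492 0.2342 0.1   ]
grindL [ 0.5741 -0.1971  0.29  ]
grindL2 [ 0.407  -0.1919  0.29  ]
```

>>> {"method": "arm_command", "body": {"translation": [[0,0,-6],[0,0,-6],[0,0,-6],[0,0,-6],[0,0,-6],[0,0,-6],[-5,1.5,-3],[-6,1.5,-3],[-6,1.5,-3],[-6,1.5,-3]], "twist": [-4,-4,-4,-4,-4,-4,0,0,0,0], "grip": 100}}

```text
time_s: 1.35
tool_pos: [0.3171, 0.3628, 0.6165]
tool_rot: [178.0, -3.3, 90.9]
force: [-0.9, 0.0, 1.4]
grip_width: 0.0871
```

```bash
cat >> h.py <<'E'
def obs():
    from cell import telemetry
    o=telemetry.get_obs(); R=Ro.from_euler("xyz",o["tool_rot"],degrees=True).as_matrix()
    return o,np.array(o["tool_pos"]),R
def show():
    o,p,R=obs(); np.set_printoptions(precision=4,suppress=True)
    print("t",round(o["time_s"],2),"p",p,"rot",np.array(o["tool_rot"]).round(1),"z",R[:,2],"lean",np.degrees(np.arccos(-R[2,2])).round(1),"x",R[:,0],"\nq",np.array(o["qpos"]).round(1),"F",np.array(o["force"]).round(1),"w",round(o["grip_width"],4), "gp",p-.019*R[:,2]); return o,p,R
E
python3 -c "
from h import *;show()"
```

```text
t 1.35 p [0.3171 0.3628 0.6165] rot [178.   -3.3  90.9] z [ 0.0334  0.0577 -0.9978] lean 3.8 x [-0.0154  0.9982  0.0572] 
q [-76.1   1.7  26.   57.1  -1.6 117.6  39.9] F [-0.9  0.   1.4] w 0.0871 gp [0.3164 0.3617 0.6355]
```

>>> {"method": "arm_command", "body": {"translation": [[-6,0.5,0],[-6,0.5,0],[-6,0.5,0],[-6,0.5,0],[-6,0.5,0],[-4,0.5,0],[0,0,0]], "twist": [0,0,0,0,0,0,0]}}

```text
time_s: 2.22
tool_pos: [0.3518, 0.0405, 0.5964]
tool_rot: [177.8, -3.6, 90.4]
force: [0.2, 0.4, -0.6]
grip_width: 0.0872
```

```bash
python3 -c "
from h import *;show()"
```

```text
t 2.23 p [0.3518 0.0405 0.5964] rot [177.8  -3.6  90.4] z [ 0.0388  0.0636 -0.9972] lean 4.3 x [-0.0064  0.998   0.0634] 
q [-22.  -13.9   9.9  73.1  -0.8 117.6  77.5] F [ 0.2  0.4 -0.6] w 0.0872 gp [0.3511 0.0393 0.6154]
```

>>> {"method": "arm_command", "body": {"translation": [[0,1,-5],[0,1,-5],[0,1,-5]], "twist": [0,0,0]}}

```text
time_s: 2.6
tool_pos: [0.3889, 0.041, 0.6557]
tool_rot: [171.2, -4.7, 90.7]
force: [0.2, -0.4, 0.7]
grip_width: 0.0867
```

```bash
python3 -c "
from h import *;show()"
```

```text
t 2.6 p [0.3889 0.041  0.6557] rot [171.2  -4.7  90.7] z [ 0.1513  0.0834 -0.985 ] lean 9.9 x [-0.0117  0.9965  0.0826] 
q [ -9.7  -9.7   2.5  62.8  -3.6 117.6  81.1] F [ 0.2 -0.4  0.7] w 0.0867 gp [0.386  0.0394 0.6744]
```

>>> {"method": "arm_command", "body": {"translation": [[-5,1,-2],[-5,1,-4],[-2,2,-5],[0,2,-5],[0,2.5,-5],[0,2.5,-5]], "twist": [0,0,0,0,0,0]}}

```text
time_s: 3.35
tool_pos: [0.4559, -0.08, 0.7576]
tool_rot: [158.4, -3.7, 90.9]
force: [-0.3, -1.5, -0.3]
grip_width: 0.0873
```

```bash
python3 -c "
from h import *;show()"
```

```text
t 3.35 p [ 0.4559 -0.08    0.7576] rot [158.4  -3.7  90.9] z [ 0.3663  0.0656 -0.9282] lean 21.8 x [-0.0163  0.9978  0.0641] 
q [-40.7  -3.6  48.2  43.9  -4.4 117.6  95.4] F [-0.3 -1.5 -0.3] w 0.0873 gp [ 0.4489 -0.0813  0.7753]
```

>>> {"method": "arm_command", "body": {"translation": [[-2,3,-5],[-2,3,-5],[-1,3,-5],[0,3,-5]], "twist": [0,0,0,0]}}

```text
time_s: 3.85
tool_pos: [0.4611, -0.0969, 0.8319]
tool_rot: [149.0, -2.1, 91.8]
force: [-0.2, -0.2, 0.4]
grip_width: 0.0872
```

```bash
python3 -c "
from h import *;show()"
```

```text
t 3.85 p [ 0.4611 -0.0969  0.8319] rot [149.   -2.1  91.8] z [ 0.5141  0.0478 -0.8564] lean 31.1 x [-0.0322  0.9988  0.0364] 
q [-51.1   0.1  71.1  33.  -14.5 117.6 101.1] F [-0.2 -0.2  0.4] w 0.0872 gp [ 0.4514 -0.0978  0.8482]
```

>>> {"method": "arm_command", "body": {"translation": [[2,-4.6,1.1],[3,-4.6,1.1],[4,-4.6,1.1],[5.5,0,0],[5.5,0,0],[5.5,0,0],[5.5,0,0],[5.5,-1,2],[5.5,-1,2]], "twist": [0,0,0,0,0,0,0,0,3]}}

```text
time_s: 4.97
tool_pos: [0.3989, 0.2851, 0.7591]
tool_rot: [151.6, -7.3, 88.6]
force: [1.5, 0.7, -0.3]
grip_width: 0.087
```

```bash
cat >> h.py <<'E'
def to(gp):  # tool-axis shift (cm) of grasp point to gp
    o,p,R=obs(); d=R.T@(np.array(gp)-(p-.019*R[:,2])); print("to",gp,"tool cm",(100*d).round(2))
E
python3 -c "
from h import *;show();to([.5096,.331,.2]);to([.47,.331,.15]);to([.5096,.331,.0455])"
```

```text
t 4.97 p [0.3989 0.2851 0.7591] rot [151.6  -7.3  88.6] z [ 0.4787  0.1002 -0.8723] lean 29.3 x [0.0235 0.9917 0.1268] 
q [-43.1  -3.3  -8.4  48.1  19.  110.8  45.9] F [ 1.5  0.7 -0.3] w 0.087 gp [0.3898 0.2832 0.7757]
to [0.5096, 0.331, 0.2] tool cm [ -2.28 -17.06  56.43]
to [0.47, 0.331, 0.15] tool cm [ -3.01 -22.9   58.9 ]
to [0.5096, 0.331, 0.0455] tool cm [ -4.24 -24.36  69.91]
```

>>> {"method": "arm_command", "body": {"translation": [[-0.2,-1.45,4.75],[-0.2,-1.45,4.75],[-0.2,-1.45,4.75],[-0.2,-1.45,4.75],[-0.2,-1.45,4.75],[-0.2,-1.45,4.75],[-0.2,-1.45,4.75],[-0.2,-1.45,4.75],[-0.2,-1.45,4.75],[-0.2,-1.45,4.75]], "twist": [0,0,0,0,0,0,0,0,0,0]}}

```text
time_s: 6.22
tool_pos: [0.4832, 0.3518, 0.2508]
tool_rot: [152.2, -7.4, 90.8]
force: [-0.3, 0.8, -0.7]
grip_width: 0.0869
```

```bash
python3 - <<'E'
from h import *
show();to([.5096,.331,.2]);to([.5096,.331,.12]);to([.5096,.331,.0455])
from cell import optics
for n in("scene","top"): cv2.imwrite(f"pics/{n}1.png",optics.read_camera(n)["img"])
a=cv2.imread("pics/scene1.png")[170:350,130:350]; a=cv2.resize(a,None,fx=3.6,fy=3.2); cv2.imwrite("pics/z2.png",a)
E
```

```text
t 6.22 p [0.4832 0.3518 0.2508] rot [152.2  -7.4  90.8] z [ 0.4654  0.1202 -0.8769] lean 28.7 x [-0.0136  0.9916  0.1287] 
q [-40.7  -6.7  -6.9 112.5  18.7  51.1  32.5] F [-0.3  0.8 -0.7] w 0.0869 gp [0.4744 0.3495 0.2675]
to [0.5096, 0.331, 0.2] tool cm [-2.75  0.08  7.33]
to [0.5096, 0.331, 0.12] tool cm [-3.78 -3.62 14.35]
to [0.5096, 0.331, 0.0455] tool cm [-4.74 -7.07 20.88]
```

View pics/z2.png

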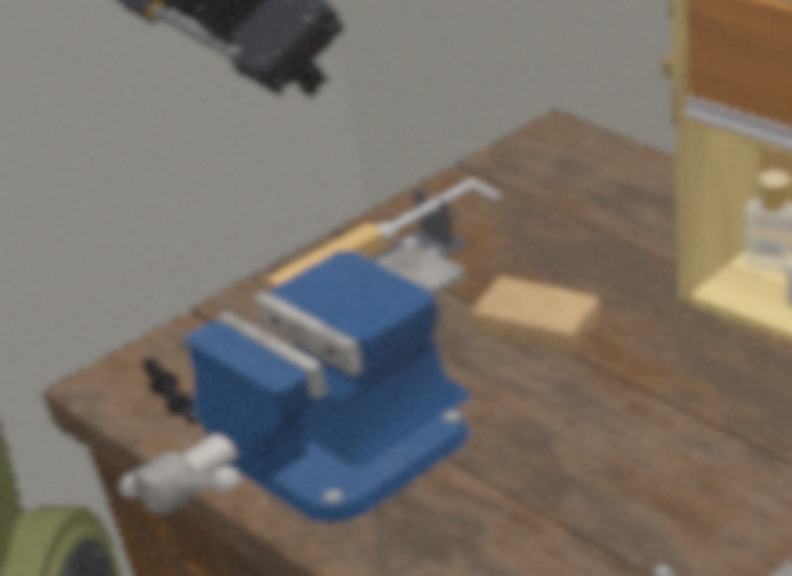

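The crop shows the vice's flat top with its far corners at crop (350,255) and (437,292). The hook rests behind it, with the handle from (280,280) to (380,235) and the prong at (485,187). The sanding block is at (535,310).

```bash
python3 - <<'E'
from h import *
np.set_printoptions(precision=4,suppress=True)
for X,Y in[(350,255),(437,292),(190,345)]:
    print(onz("scene",130+X/3.6,170+Y/3.2,.145),onz("scene",130+X/3.6,170+Y/3.2,.11))
# hand lower body corners vs vice when grasping
o,p,R=obs()
g=np.array([.5096,.331,.0455])
for zz in(-.051,-.11,-.15):
  for sx in(-.095,):
    for sy in(-.0375,.0375): print(zz,sy,g+R@np.array([sx,sy,zz]))
E
```

```text
[0.4196 0.214  0.145 ] [0.4467 0.2522 0.11  ]
[0.426  0.1283 0.145 ] [0.4534 0.1625 0.11  ]
[0.2757 0.2143 0.145 ] [0.2964 0.2524 0.11  ]
-0.051 -0.0375 [0.454  0.2327 0.062 ]
-0.051 0.0375 [0.5207 0.2293 0.0962]
-0.11 -0.0375 [0.427  0.2261 0.1141]
-0.11 0.0375 [0.4937 0.2227 0.1482]
-0.15 -0.0375 [0.4087 0.2216 0.1494]
-0.15 0.0375 [0.4754 0.2182 0.1835]
```

>>> {"method": "arm_command", "body": {"translation": [[-0.95,-0.9,3.6],[-0.95,-0.9,3.6],[-0.95,-0.9,3.6],[-0.95,-0.9,3.6],[0,0,0]], "twist": [0.5,0.5,0,0,0]}}

```text
time_s: 6.95
tool_pos: [0.5173, 0.3391, 0.1053]
tool_rot: [152.2, -7.9, 90.3]
force: [-0.3, 0.1, 0.8]
grip_width: 0.087
```

```bash
python3 - <<'E'
from h import *
show();to([.5096,.331,.0455]); to([.5096,.331,.047])
from cell import optics
for n in("top",): cv2.imwrite(f"pics/{n}2.png",optics.read_camera(n)["img"])
a=cv2.imread("pics/top2.png")[210:330,160:300]; a=cv2.resize(a,None,fx=5,fy=5,interpolation=cv2.INTER_CUBIC); cv2.imwrite("pics/z3.png",a)
E
```

```text
t 6.95 p [0.5173 0.3391 0.1053] rot [152.2  -7.9  90.3] z [ 0.4657  0.1241 -0.8762] lean 28.8 x [-0.0051  0.9905  0.1376] 
q [-38.7   3.6  -5.1 120.6  26.   32.8  25.5] F [-0.3  0.1  0.8] w 0.087 gp [0.5085 0.3368 0.1219]
to [0.5096, 0.331, 0.0455] tool cm [-1.62 -3.4   6.68]
to [0.5096, 0.331, 0.047] tool cm [-1.6  -3.33  6.55]
```

View pics/z3.png

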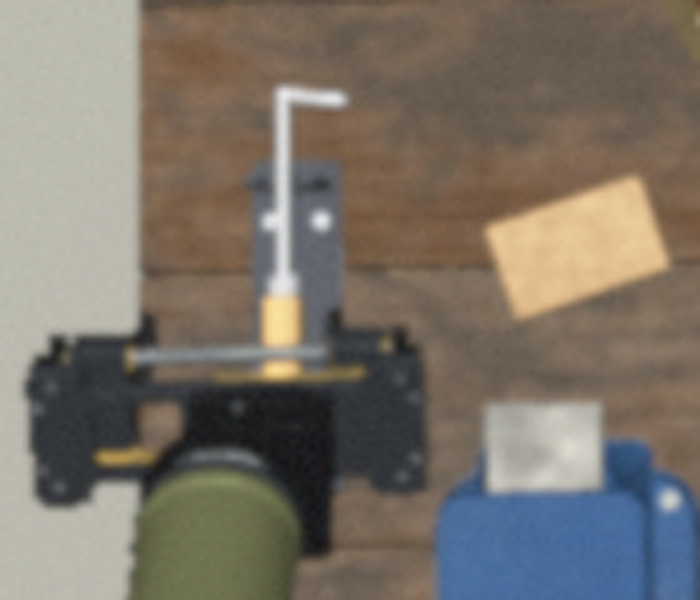

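The fingers straddle the handle line: their tips are at crop (150,325) and (335,320), and the hook is at column 283. That matches the projected height difference, and the hand clears the vice to its right. I descend from here.

>>> {"method": "arm_command", "body": {"translation": [[-0.4,-0.85,1.7],[-0.4,-0.85,1.7],[-0.4,-0.85,1.7],[-0.4,-0.85,1.6],[0,0,0]], "twist": [0,0,0,0,0], "grip": 60}}

```text
time_s: 7.62
tool_pos: [0.5231, 0.3434, 0.0383]
tool_rot: [151.3, -8.7, 90.7]
force: [-0.9, -1.0, 0.0]
grip_width: 0.0535
```

```bash
python3 -c "
from h import *;show();to([.5096,.331,.0465])"
```

```text
t 7.62 p [0.5231 0.3434 0.0383] rot [151.3  -8.7  90.7] z [ 0.4782  0.1392 -0.8671] lean 29.9 x [-0.0128  0.9884  0.1516] 
q [-40.4   9.9  -3.2 123.5  36.1  23.7  14.6] F [-0.9 -1.   0. ] w 0.0535 gp [0.514  0.3408 0.0548]
to [0.5096, 0.331, 0.0465] tool cm [-1.09 -0.72  0.38]
```

>>> {"method": "arm_command", "body": {"translation": [[-0.4,-0.3,0.2],[-0.4,-0.3,0.2],[-0.3,-0.1,0.1],[0,0,0]], "twist": [0,0,0,0]}}

```text
time_s: 8.12
tool_pos: [0.5207, 0.335, 0.0321]
tool_rot: [151.1, -8.9, 90.8]
force: [-0.5, -0.7, -0.3]
grip_width: 0.0525
```

```bash
python3 -c "
from h import *;show();to([.5096,.331,.0465])"
```

```text
t 8.12 p [0.5207 0.335  0.0321] rot [151.1  -8.9  90.8] z [ 0.4818  0.1427 -0.8646] lean 30.2 x [-0.0139  0.9878  0.1553] 
q [-40.4   9.6  -2.6 124.9  37.6  22.2  13.5] F [-0.5 -0.7 -0.3] w 0.0525 gp [0.5115 0.3323 0.0485]
to [0.5096, 0.331, 0.0465] tool cm [-0.15 -0.26  0.07]
```

Within 3 mm, so I close on the handle.

>>> {"method": "arm_command", "body": {"translation": [[-0.1,-0.2,0.1],[0,0,0],[0,0,0],[0,0,0]], "twist": [0,0,0,0], "grip": 0, "force": 35}}

```text
time_s: 8.62
tool_pos: [0.5195, 0.334, 0.0302]
tool_rot: [151.1, -8.9, 90.8]
force: [0.0, -0.6, -0.3]
grip_width: 0.0201
```

>>> {"method": "arm_command", "body": {"translation": [[0.1,0.6,-1],[0.3,1.2,-2],[0.3,1.2,-2],[0,0,0]], "twist": [0,0,0,0]}}

```text
time_s: 9.12
tool_pos: [0.5194, 0.3303, 0.0868]
tool_rot: [151.4, -8.7, 90.7]
force: [0.7, -0.2, -2.7]
grip_width: 0.0197
```

```bash
python3 -c "
from h import *;show()"
```

```text
t 9.12 p [0.5194 0.3303 0.0868] rot [151.4  -8.7  90.7] z [ 0.4772  0.1386 -0.8678] lean 29.8 x [-0.0123  0.9884  0.1511] 
q [-37.7   4.1  -4.9 123.   28.2  28.7  23.9] F [ 0.7 -0.2 -2.7] w 0.0197 gp [0.5103 0.3276 0.1032]
```

```bash
cat > kin.py <<'E'
import numpy as np, itertools
from scipy.optimize import least_squares
from scipy.spatial.transform import Rotation as Ro
Q=np.array([[-64.8,18.44,-4.01,83.17,1.3,78.54,-3.26],[-76.1,1.7,26,57.1,-1.6,117.6,39.9],[-22,-13.9,9.9,73.1,-.8,117.6,77.5],[-9.7,-9.7,2.5,62.8,-3.6,117.6,81.1],[-40.7,-3.6,48.2,43.9,-4.4,117.6,95.4],[-51.1,.1,71.1,33,-14.5,117.6,101.1],[-43.1,-3.3,-8.4,48.1,19,110.8,45.9],[-40.7,-6.7,-6.9,112.5,18.7,51.1,32.5],[-38.7,3.6,-5.1,120.6,26,32.8,25.5],[-40.4,9.6,-2.6,124.9,37.6,22.2,13.5]])
P=np.array([[.2683,.5914,.2215],[.3171,.3628,.6165],[.3518,.0405,.5964],[.3889,.041,.6557],[.4559,-.08,.7576],[.4611,-.0969,.8319],[.3989,.2851,.7591],[.4832,.3518,.2508],[.5173,.3391,.1053],[.5207,.335,.0321]])
E=[[180,.1,65.6],[178,-3.3,90.9],[177.8,-3.6,90.4],[171.2,-4.7,90.7],[158.4,-3.7,90.9],[149,-2.1,91.8],[151.6,-7.3,88.6],[152.2,-7.4,90.8],[152.2,-7.9,90.3],[151.1,-8.9,90.8]]
RT=Ro.from_euler("xyz",E,degrees=True)
def fk(q,s,L):
    h,a,b,d,e1,e2,e3=L; R=Ro.identity(); p=np.array([0,0,h])
    for i,(ax,off) in enumerate(zip("zyzyzyz",[(0,0,0),(0,0,0),(e1,0,a),(0,0,0),(e2,0,b),(e3,0,0),(0,0,d)])):
        R=R*Ro.from_euler(ax,s[i]*q[i],degrees=True); p=p+R.apply(off)
    return p,R
if __name__=="__main__":
    best=None
    for s1,s3,s5,s7 in itertools.product((1,-1),repeat=4):
        s=(s1,1,s3,1,s5,1,s7)
        Rs=[fk(q,s,[0]*7)[1] for q in Q]
        D=[A.inv()*B for A,B in zip(Rs,RT)]
        m=Ro.concatenate(D).mean(); er=max((m.inv()*x).magnitude() for x in D)
        if best is None or er<best[0]: best=(er,s,m.as_euler("xyz",degrees=True))
    print(best); s=best[1]
    r=least_squares(lambda L:np.ravel([fk(q,s,L)[0]-p for q,p in zip(Q,P)]),[.3,.4,.4,.2,0,0,0])
    print(r.x.round(4),abs(r.fun).max())
E
python3 kin.py
```

```text
(0.002701808856053556, (-1, 1, -1, 1, -1, 1, -1), array([ 4.37239399e-03, -2.34493782e-03, -1.79994549e+02]))
[0.2483 0.4992 0.5131 0.3814 0.0197 0.0155 0.026 ] 0.026452443067650412
```

```bash
cat > kin2.py <<'E'
from kin import *
s=(-1,1,-1,1,-1,1,-1); FLIP=Ro.from_euler("z",180,degrees=True)
def fk2(q,L):
    R=Ro.identity(); p=np.array(L[:3])
    for i,ax in enumerate("zyzyzyz"):
        R=R*Ro.from_euler(ax,s[i]*q[i],degrees=True); p=p+R.apply(L[3+3*i:6+3*i])
    return p,R*FLIP
r=least_squares(lambda L:np.r_[np.ravel([fk2(q,L)[0]-p for q,p in zip(Q,P)]),1e-3*(L-np.r_[0,0,.25,0,0,0,0,0,0,0,0,.5,0,0,0,0,0,.5,0,0,0,0,0,.35])],np.r_[0,0,.25,0,0,0,0,0,0,0,0,.5,0,0,0,0,0,.5,0,0,0,0,0,.35])
L=r.x
lo=np.array([-163.9,-17.3,-79.2,3.3,-89.2,5.5,-154.2]);hi=np.array([163.9,119.8,71.1,140.2,269.1,117.6,154.2])
def ik(tcp,Rt,q0,tries=12):
    best=None; rng=np.random.default_rng(0)
    for k in range(tries):
        x0=np.clip(q0+(rng.normal(0,25,7) if k else 0),lo+.5,hi-.5)
        f=lambda q:np.r_[(fk2(q,L)[0]-tcp)*10,(fk2(q,L)[1].inv()*Rt).as_rotvec()*2]
        w=least_squares(f,x0,bounds=(lo,hi))
        if best is None or w.cost<best.cost-1e-9: best=w
        if best.cost<1e-6: break
    p,R=fk2(best.x,L); return best.x.round(1),np.linalg.norm(p-tcp).round(4),np.degrees((R.inv()*Rt).magnitude()).round(1)
if __name__=="__main__":
    np.set_printoptions(precision=3,suppress=True)
    print(L,abs(r.fun[:30]).max())
    from h import obs
    o,p,R=obs(); q0=np.array(o["qpos"]); print(fk2(q0,L)[0]-p)
    for lean in(30,35,38):
      Rt=Ro.from_euler("z",5,degrees=True)*Ro.from_euler("y",-lean,degrees=True)*Ro.from_euler("xyz",[180,0,90],degrees=True)
      z=Rt.as_matrix()[:,2]
      for hk in(0,lean-30):
       c=np.array([np.cos(.087)*np.cos(np.radians(hk)),np.sin(.087)*np.cos(np.radians(hk)),np.sin(np.radians(hk))])
       for eye in([.646,-.02,.315],[.572,-.026,.189]):
        g=np.array(eye)-.131*c; print(lean,hk,g,ik(g+.019*z,Rt,q0))
E
python3 kin2.py
```

```text
[ 0.     0.     0.25  -0.001 -0.008  0.     0.001 -0.008 -0.016 -0.001
 -0.006  0.484 -0.001 -0.006  0.007  0.001 -0.     0.507 -0.001 -0.
  0.01  -0.     0.     0.36 ] 0.0007251468118453785
[-0. -0. -0.]
30 0 [ 0.515 -0.031  0.315] (array([ 14.5, -17.3,  -8.4, 115.1, -10. ,  55.7, 104.9]), np.float64(0.0067), np.float64(2.9))
30 0 [ 0.441 -0.037  0.189] (array([ 19.4, -17.3,  -9.2, 129.2, -16.3,  47.4, 114.9]), np.float64(0.0196), np.float64(7.7))
30 0 [ 0.515 -0.031  0.315] (array([ 14.5, -17.3,  -8.4, 115.1, -10. ,  55.7, 104.9]), np.float64(0.0067), np.float64(2.9))
30 0 [ 0.441 -0.037  0.189] (array([ 19.4, -17.3,  -9.2, 129.2, -16.3,  47.4, 114.9]), np.float64(0.0196), np.float64(7.7))
35 0 [ 0.515 -0.031  0.315] (array([ 16.2, -17.3,  -8.4, 115.9, -13.2,  53.5, 108.4]), np.float64(0.0142), np.float64(6.0))
35 0 [ 0.441 -0.037  0.189] (array([ 23.6, -17.3,  -9.4, 130.9, -24.5,  45. , 125.2]), np.float64(0.027), np.float64(10.2))
35 5 [ 0.516 -0.031  0.304] (array([ 16.1, -17.3,  -8.5, 117.3, -13.5,  51.7, 108.7]), np.float64(0.0137), np.float64(5.7))
35 5 [ 0.442 -0.037  0.178] (array([ 23.4, -17.3,  -9.5, 132.6, -25.3,  42.5, 126. ]), np.float64(0.0258), np.float64(9.3))
38 0 [ 0.515 -0.031  0.315] (array([ 17.5, -17.3,  -8.4, 116.5, -15.8,  52.2, 111.4]), np.float64(0.0187), np.float64(7.8))
38 0 [ 0.441 -0.037  0.189] (array([ 27.3, -17.3,  -9.5, 132.5, -32.1,  44. , 134.8]), np.float64(0.031), np.float64(11.5))
38 8 [ 0.517 -0.031  0.297] (array([ 17.4, -17.3,  -8.6, 118.9, -16.4,  49.1, 112.1]), np.float64(0.0177), np.float64(7.1))
38 8 [ 0.443 -0.037  0.171] (array([ 26.8, -17.3,  -9.7, 135.3, -34.1,  39.7, 136.8]), np.float64(0.0288), np.float64(9.9))
```

```bash
cat > feas.py <<'E'
from kin2 import *
import sys
np.set_printoptions(precision=3,suppress=True)
def ik3(tcp,Rt):
    best=None
    for q3 in(-60,-30,0,30,60):
        for q5 in(-45,0,45):
            x,pe,re=ik(tcp,Rt,np.array([10,-5,q3,110,q5,55,100.]),1)
            sc=pe*1000+re*3
            if best is None or sc<best[0]: best=(round(sc,1),pe,re,x)
            if sc<.5: return best
    return best
for off in(30,15,0):
  for lean in(25,30,35,40):
    hk=lean-off
    Rt=Ro.from_euler("z",5,degrees=True)*Ro.from_euler("y",-lean,degrees=True)*Ro.from_euler("xyz",[180,0,90],degrees=True)
    z=Rt.as_matrix()[:,2]; a=np.radians(hk)
    c=np.array([np.cos(.087)*np.cos(a),np.sin(.087)*np.cos(a),np.sin(a)])
    for eye in([.646,-.02,.315],[.572,-.026,.189]):
        g=np.array(eye)-.131*c; print(off,lean,hk,g,*ik3(g+.019*z,Rt))
E
python3 feas.py
```

```text
30 25 -5 [ 0.516 -0.031  0.326] 0.0 0.0 0.0 [ 16.8 -17.1 -11.  112.9  -8.9  59.5 103.4]
30 25 -5 [ 0.442 -0.037  0.2  ] 29.1 0.0129 5.4 [ 16.8 -17.3  -9.1 126.6 -11.2  51.8 108.6]
30 30 0 [ 0.515 -0.031  0.315] 15.4 0.0067 2.9 [ 14.5 -17.3  -8.4 115.1 -10.   55.7 104.9]
30 30 0 [ 0.441 -0.037  0.189] 42.7 0.0196 7.7 [ 19.4 -17.3  -9.2 129.2 -16.3  47.4 114.9]
30 35 5 [ 0.516 -0.031  0.304] 30.8 0.0137 5.7 [ 16.1 -17.3  -8.5 117.3 -13.5  51.7 108.7]
30 35 5 [ 0.442 -0.037  0.178] 53.7 0.0258 9.3 [ 23.4 -17.3  -9.5 132.6 -25.3  42.5 126. ]
30 40 10 [ 0.517 -0.031  0.292] 44.4 0.0204 8.0 [ 18.4 -17.3  -8.6 120.  -19.   47.3 115. ]
30 40 10 [ 0.443 -0.037  0.166] 60.2 0.0302 10.0 [ 29.5 -17.3  -9.9 137.5 -41.9  38.  146.1]
15 25 10 [ 0.517 -0.031  0.292] 0.0 0.0 0.0 [ 14.1 -16.3  -9.2 116.2  -8.1  55.4 102.9]
15 25 10 [ 0.443 -0.037  0.166] 18.8 0.0089 3.3 [ 16.6 -17.3  -9.4 131.2 -11.9  45.3 109.2]
15 30 15 [ 0.52  -0.031  0.281] 8.3 0.0038 1.5 [ 14.2 -17.3  -8.6 119.4 -10.4  50.  105.2]
15 30 15 [ 0.446 -0.037  0.155] 29.0 0.0143 4.9 [ 18.7 -17.3  -9.7 134.  -17.4  39.7 115.6]
15 35 20
[... 370 characters left out ...]
.528 -0.03   0.26 ] 0.0 0.0 0.0 [ 16.4 -14.  -11.7 118.1  -8.7  51.1 103.4]
0 25 25 [ 0.454 -0.036  0.134] 0.0 0.0 0.0 [ 18.7 -17.3 -12.5 135.6 -13.7  37.3 110.1]
0 30 30 [ 0.533 -0.03   0.249] 0.0 0.0 0.0 [ 35.  -16.9 -26.4 121.9 -19.5  45.1 113. ]
0 30 30 [ 0.459 -0.036  0.124] 5.4 0.003 0.8 [ 16.9 -17.3 -10.1 138.8 -17.7  30.6 114.6]
0 35 35 [ 0.539 -0.029  0.24 ] 1.2 0.0006 0.2 [ 14.4 -17.3  -9.  126.5 -14.   36.9 108.6]
0 35 35 [ 0.465 -0.035  0.114] 12.7 0.0052 2.5 [ 34.9 -17.3 -25.2 140.2 -34.8  27.6 131. ]
0 40 40 [ 0.546 -0.029  0.231] 6.7 0.0037 1.0 [ 15.3 -17.3  -9.3 129.5 -19.7  30.3 114.4]
0 40 40 [ 0.472 -0.035  0.105] 26.8 0.0106 5.4 [ 53.8 -17.3 -41.  140.2 -51.9  28.1 148. ]
```

The kinematic model fits to 0.7 mm, and it shows that this 30° grasp of a level hook runs into J2's limit at the cupboard. I'll lay the hook back, reduce the lean and regrasp it more upright.

```bash
python3 - <<'E'
from h import *
show();to([.5103,.3313,.0475])
from kin2 import *
o,p,R=obs();q=np.array(o["qpos"])
# predicted result of near-limit pulls at present orientation
Rt=Ro.from_matrix(R)
for g in([.34,.31,.25],[.3,.31,.25],[.28,.31,.3],[.3,.28,.2],[.25,.3,.3]):
    x,pe,re=ik(np.array(g),Rt,q,1); pp,RR=fk2(x,L); print(g,pe,re,pp,RR.as_matrix()[:,2],x)
E
```

```text
t 9.12 p [0.5194 0.3303 0.0868] rot [151.4  -8.7  90.7] z [ 0.4772  0.1386 -0.8678] lean 29.8 x [-0.0123  0.9884  0.1511] 
q [-37.7   4.1  -4.9 123.   28.2  28.7  23.9] F [ 0.7 -0.2 -2.7] w 0.0197 gp [0.5103 0.3276 0.1032]
to [0.5103, 0.3313, 0.0475] tool cm [-0.48 -2.66  4.89]
[0.34, 0.31, 0.25] 0.0138 6.5 [0.347  0.3212 0.2467] [ 0.4424  0.0338 -0.8962] [-52.8 -17.3  -8.7 120.6  21.7  63.3  18.1]
[0.3, 0.31, 0.25] 0.018 8.8 [0.3064 0.3268 0.2462] [ 0.4459 -0.0086 -0.895 ] [-60.2 -17.3  -8.8 120.7  23.9  68.6  10.4]
[0.28, 0.31, 0.3] 0.0213 11.0 [0.2869 0.3298 0.2971] [ 0.438  -0.0464 -0.8978] [-63.7 -17.3  -8.4 114.8  23.6  77.6  10. ]
[0.3, 0.28, 0.2] 0.0217 10.2 [0.3086 0.299  0.193 ] [ 0.4449 -0.0336 -0.8949] [-58.6 -17.3  -9.2 126.9  25.1  63.8   8.6]
[0.25, 0.3, 0.3] 0.0253 13.2 [0.2567 0.3238 0.2964] [ 0.4473 -0.0895 -0.8899] [-69.2 -17.3  -8.4 115.2  24.9  82.    4.4]
```

>>> {"method": "arm_command", "body": {"translation": [[-0.15,-0.9,1.65],[-0.15,-0.9,1.65],[-0.2,-0.7,1.3],[0,-0.2,0.3],[0,0,0]], "twist": [0,0,0,0,0]}}

```text
time_s: 9.75
tool_pos: [0.5189, 0.333, 0.0292]
tool_rot: [151.3, -8.6, 90.7]
force: [-0.9, -0.3, 2.5]
grip_width: 0.0197
```

>>> {"method": "arm_command", "body": {"translation": [[0,0,0],[0,0,0]], "twist": [0,0], "grip": 60}}

```text
time_s: 10.0
tool_pos: [0.5182, 0.333, 0.0279]
tool_rot: [151.3, -8.5, 90.7]
force: [-0.7, -0.3, -1.2]
grip_width: 0.0324
```

```bash
python3 - <<'E'
from h import *
show(); to([.45,.31,.25])
from kin2 import *
o,p,R=obs();q=np.array(o["qpos"])
# simulate rows: iterative pulls toward near limit, keeping drifted orientation
for path in([[.45,.31,.25],[.36,.16,.32],[.36,.06,.32],[.33,.03,.3],[.3,.03,.3],[.28,.03,.3]],[[.45,.31,.25],[.35,.31,.27],[.32,.3,.27],[.30,.25,.27],[.30,.15,.27],[.30,.06,.27]]):
    RR=Ro.from_matrix(R); x=q
    for g in path:
        for k in range(2):
            x,pe,re=ik(np.array(g),RR,x,1); pp,RR=fk2(x,L)
        print(g,pe,re,pp.round(3),RR.as_matrix()[:,2].round(3),RR.as_matrix()[:,0].round(3),x)
E
```

```text
t 10.0 p [0.5182 0.333  0.0279] rot [151.3  -8.5  90.7] z [ 0.4779  0.1363 -0.8677] lean 29.8 x [-0.0126  0.9888  0.1484] 
q [-40.1   9.9  -3.  125.1  38.1  22.4  12.9] F [-0.7 -0.3 -1.2] w 0.0324 gp [0.5091 0.3304 0.0444]
to [0.45, 0.31, 0.25] tool cm [  1.1    4.69 -20.95]
[0.45, 0.31, 0.25] 0.0 0.0 [0.45  0.309 0.25 ] [ 0.477  0.134 -0.868] [-0.01   0.989  0.147] [-35.3 -14.5 -10.3 119.3  15.6  49.9  35.1]
[0.36, 0.16, 0.32] 0.0087 4.6 [0.367 0.165 0.32 ] [ 0.148 -0.104 -0.983] [ 0.074  0.993 -0.094] [-26.5 -17.3  -8.1 108.7   7.4  84.8  51.4]
[0.36, 0.06, 0.32] 0.0027 1.4 [0.362 0.061 0.32 ] [ 0.021 -0.147 -0.989] [ 0.075  0.986 -0.145] [-11.5 -17.3  -8.1 108.5   6.   90.3  66.5]
[0.33, 0.03, 0.3] 0.0019 1.0 [0.332 0.03  0.3  ] [-0.074 -0.173 -0.982] [ 0.075  0.981 -0.179] [ -8.2 -17.3  -8.2 111.    6.   93.   69.4]
[0.3, 0.03, 0.3] 0.0016 0.9 [0.302 0.03  0.3  ] [-0.149 -0.195 -0.969] [ 0.071  0.976 -0.207] [ -9.5 -17.3  -8.2 111.5   5.8  97.2  68.1]
[0.28, 0.03, 0.3] 0.0013 0.7 [0.282 0.03  0.3  ] [-0.2   -0.208 -0.958] [ 0.066  0.972 -0.225] [-10.3 -17.3  -8.2 112.    5.5  99.9  67.3]
[0.45, 0.31, 0.25] 0.0 0.0 [0.45  0.309 0.25 ] [ 0.477  0.134 -0.868] [-0.01   0.989  0.147] [-35.3 -14.5 -10.3 119.3  15.6  49.9  35.1]
[0.35, 0.31, 0.27] 0.0034 1.7 [0.351 0.314 0.269] [ 0.429  0.011 -0.903] [0.045 0.998 0.034] [-51.5 -17.3  -8.6 117.7  20.6  67.   20.9]
[0.32, 0.3, 0.27] 0.0017 0.9 [0.321 0.301 0.269] [ 0.403 -0.058 -0.913] [ 0.075  0.997 -0.031] [-55.5 -17.3  -8.5 117.3  21.2  73.2  17.3]
[0.3, 0.25, 0.27] 0.003 1.6 [0.301 0.252 0.27 ] [ 0.346 -0.188 -0.919] [ 0.127  0.98  -0.153] [-55.2 -17.3  -8.5 117.   20.9  81.5  17.6]
[0.3, 0.15, 0.27] 0.0043 2.3 [0.303 0.154 0.27 ] [ 0.222 -0.37  -0.902] [ 0.183  0.925 -0.334] [-46.2 -17.3  -8.6 117.7  20.8  90.   25.6]
[0.3, 0.06, 0.27] 0.0036 1.9 [0.303 0.063 0.269] [ 0.093 -0.488 -0.868] [ 0.203  0.863 -0.463] [-35.6 -17.3  -8.7 119.2  22.2  94.6  34.6]
```

>>> {"method": "arm_command", "body": {"translation": [[0,1,-2],[0,1.5,-4],[0.3,1,-5],[0.3,0.5,-5],[0.3,0.5,-5]], "twist": [0,0,0,0,0], "grip": 70}}

```text
time_s: 10.62
tool_pos: [0.4545, 0.3075, 0.2302]
tool_rot: [152.0, -8.1, 90.6]
force: [0.6, 0.5, 0.2]
grip_width: 0.0605
```

```bash
python3 - <<'E'
from h import *
show()
from kin2 import *
o,p,R=obs();q=np.array(o["qpos"])
RR=Ro.from_matrix(R); x=q
for g in [[.44,.24,.27],[.41,.19,.28],[.38,.17,.28],[.36,.16,.28]]:
        for k in range(2):
            x,pe,re=ik(np.array(g),RR,x,1); pp,RR=fk2(x,L)
        print(g,pe,re,pp.round(3),RR.as_matrix()[:,2].round(3),RR.as_matrix()[:,0].round(3),x)
print(100*R.T@np.array([[-.01,0,0],[0,-.01,0],[0,0,.01]]).T)
E
```

```text
t 10.62 p [0.4545 0.3075 0.2302] rot [152.   -8.1  90.6] z [ 0.4686  0.1287 -0.874 ] lean 29.1 x [-0.0105  0.9901  0.1402] 
q [-37.9 -13.   -7.6 120.3  16.8  48.3  34.4] F [0.6 0.5 0.2] w 0.0605 gp [0.4456 0.3051 0.2468]
[0.44, 0.24, 0.27] 0.0029 1.3 [0.442 0.242 0.27 ] [ 0.403  0.066 -0.913] [0.019 0.997 0.081] [-30.  -17.3  -8.5 117.3  10.5  59.   45.6]
[0.41, 0.19, 0.28] 0.0037 1.9 [0.414 0.192 0.28 ] [ 0.283 -0.026 -0.959] [ 0.052  0.999 -0.012] [-26.6 -17.3  -8.4 114.2   8.6  70.4  50.2]
[0.38, 0.17, 0.28] 0.0022 1.2 [0.382 0.171 0.28 ] [ 0.198 -0.089 -0.976] [ 0.069  0.995 -0.077] [-26.9 -17.3  -8.3 113.5   8.5  77.3  50.1]
[0.36, 0.16, 0.28] 0.0012 0.6 [0.361 0.161 0.28 ] [ 0.148 -0.126 -0.981] [ 0.075  0.99  -0.116] [-27.6 -17.3  -8.3 113.3   8.5  81.2  49.5]
[[ 0.0105 -0.9901  0.1402]
 [-0.8834  0.0565  0.4653]
 [-0.4686 -0.1287 -0.874 ]]
```

>>> {"method": "arm_command", "body": {"translation": [[-4,-0.2,-2.2],[-4,-0.2,-2.2],[-4,-0.2,-2.2],[-3,-0.2,-2],[0,0,0]], "twist": [0,0,0,0,0]}}

```text
time_s: 11.25
tool_pos: [0.4581, 0.1965, 0.2199]
tool_rot: [156.5, -4.1, 89.1]
force: [0.5, 1.4, 0.0]
grip_width: 0.061
```

```bash
python3 - <<'E'
from h import *
show()
from kin2 import *
o,p,R=obs();q=np.array(o["qpos"])
for path in [[[.39,.15,.28],[.37,.15,.28]],[[.4,.1,.28],[.38,.08,.28]]]:
    RR=Ro.from_matrix(R); x=q
    for g in path:
        for k in range(2):
            x,pe,re=ik(np.array(g),RR,x,1); pp,RR=fk2(x,L)
        print(g,pe,re,pp.round(3),RR.as_matrix()[:,2].round(3),RR.as_matrix()[:,0].round(3),x)
print(100*R.T@np.array([[-.01,0,0],[0,-.01,0],[0,0,.01]]).T)
E
```

```text
t 11.25 p [0.4581 0.1965 0.2199] rot [156.5  -4.1  89.1] z [ 0.3997  0.0596 -0.9147] lean 23.8 x [0.0164 0.9973 0.0721] 
q [-14.3 -17.1 -15.9 122.4   5.1  52.   55.4] F [0.5 1.4 0. ] w 0.061 gp [0.4505 0.1954 0.2373]
[0.39, 0.15, 0.28] 0.0056 2.9 [0.395 0.153 0.28 ] [ 0.193 -0.069 -0.979] [ 0.058  0.997 -0.059] [-22.4 -17.3  -8.3 113.4   6.8  76.2  55.3]
[0.37, 0.15, 0.28] 0.0013 0.7 [0.372 0.151 0.28 ] [ 0.142 -0.101 -0.985] [ 0.065  0.994 -0.092] [-24.  -17.3  -8.3 113.1   6.9  80.2  53.7]
[0.4, 0.1, 0.28] 0.0061 3.2 [0.406 0.102 0.279] [ 0.143 -0.029 -0.989] [ 0.044  0.999 -0.023] [-11.2 -17.3  -8.3 113.    1.9  76.9  68. ]
[0.38, 0.08, 0.28] 0.0017 0.9 [0.381 0.081 0.279] [ 0.066 -0.052 -0.996] [ 0.044  0.998 -0.049] [ -9.1 -17.3  -8.3 112.7   1.5  81.7  70.3]
[[-0.0164 -0.9973  0.0721]
 [-0.9165  0.0438  0.3976]
 [-0.3997 -0.0596 -0.9147]]
```

>>> {"method": "arm_command", "body": {"translation": [[-3,-0.8,-2.5],[-3,-0.8,-2.5],[-2,-1,-2.5],[0,-1,-2.5],[0,-1,-2.5],[0,-1,-2]], "twist": [0,0,0,0,0,0]}}

```text
time_s: 12.0
tool_pos: [0.4355, 0.1899, 0.2616]
tool_rot: [161.8, -2.0, 89.0]
force: [1.0, -0.0, -0.2]
grip_width: 0.0611
```

```bash
python3 - <<'E'
from h import *
show();to([.5096,.331,.12]);to([.5096,.331,.0455])
E
```

```text
t 12.0 p [0.4355 0.1899 0.2616] rot [161.8  -2.   89. ] z [ 0.3133  0.0282 -0.9492] lean 18.3 x [0.0168 0.9992 0.0352] 
q [-23.3 -17.2  -8.1 116.6   6.2  64.   55.4] F [ 1.  -0.  -0.2] w 0.0611 gp [0.4296 0.1894 0.2796]
to [0.5096, 0.331, 0.12] tool cm [13.72  2.23 18.06]
to [0.5096, 0.331, 0.0455] tool cm [13.46 -0.1  25.13]
```

>>> {"method": "arm_command", "body": {"translation": [[-0.5,-2,-2.5],[-0.5,-2,-2.5],[-0.5,-2,-2.5],[0,0,0]], "twist": [0,0,0,0]}}

```text
time_s: 12.5
tool_pos: [0.3991, 0.2073, 0.2793]
tool_rot: [165.8, -0.1, 89.1]
force: [-0.0, 0.6, -0.8]
grip_width: 0.0614
```

```bash
python3 - <<'E'
from h import *
show();to([.5096,.331,.12]);to([.5096,.331,.0455])
E
```

```text
t 12.5 p [0.3991 0.2073 0.2793] rot [165.8  -0.1  89.1] z [ 0.2452 -0.0028 -0.9695] lean 14.2 x [0.0151 0.9999 0.0009] 
q [-38.3 -17.2   0.1 113.9   9.3  72.4  49. ] F [-0.   0.6 -0.8] w 0.0614 gp [0.3945 0.2074 0.2977]
to [0.5096, 0.331, 0.12] tool cm [12.52  6.62 20.01]
to [0.5096, 0.331, 0.0455] tool cm [12.51  4.79 27.24]
```

>>> {"method": "arm_command", "body": {"translation": [[3,1.3,4],[3,1.3,4],[3,1.3,4],[2.5,1.3,4],[1,1.3,4],[0,0,0]], "twist": [0,0,0,0,0,0]}}

```text
time_s: 13.25
tool_pos: [0.5136, 0.3419, 0.0941]
tool_rot: [165.6, -0.3, 89.8]
force: [-1.0, -0.4, 0.6]
grip_width: 0.0613
```

```bash
python3 - <<'E'
from h import *
show();to([.509,.331,.0455])
from cell import optics
cv2.imwrite("pics/top3.png",optics.read_camera("top")["img"])
a=cv2.imread("pics/top3.png")[210:330,160:300]; a=cv2.resize(a,None,fx=5,fy=5,interpolation=cv2.INTER_CUBIC); cv2.imwrite("pics/z4.png",a)
E
```

```text
t 13.25 p [0.5136 0.3419 0.0941] rot [165.6  -0.3  89.8] z [ 0.2487  0.0046 -0.9686] lean 14.4 x [0.0029 1.     0.0055] 
q [-40.1  12.   -1.8 107.9  12.8  49.8  40.6] F [-1.  -0.4  0.6] w 0.0613 gp [0.5089 0.3418 0.1125]
to [0.509, 0.331, 0.0455] tool cm [-1.12 -1.65  6.49]
```

View pics/z4.png

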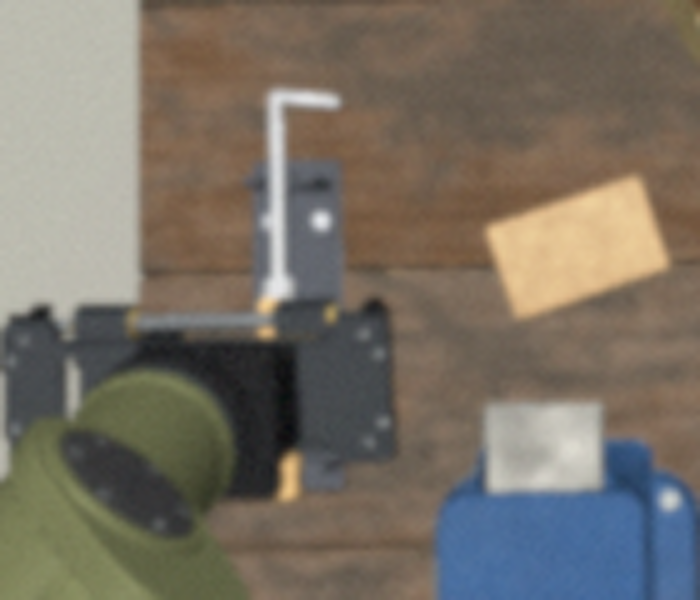

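The picture shows the hook still in both forks but turned about 2°: bend at (277,95), rear at (289,496). Its grip point is still near y = 0.331. I grasp it there with the lean at 14°.

>>> {"method": "arm_command", "body": {"translation": [[-1.1,-0.3,1],[0,-0.45,1.8],[0,-0.45,1.8],[0,-0.4,1.7],[0,0,0.1]], "twist": [-1,-1,0,0,0]}}

```text
time_s: 13.92
tool_pos: [0.5148, 0.3304, 0.0346]
tool_rot: [165.0, -0.2, 92.0]
force: [-0.3, -0.1, -0.9]
grip_width: 0.0608
```

```bash
python3 - <<'E'
from h import *
show();to([.5085,.331,.0455])
E
```

```text
t 13.93 p [0.5148 0.3304 0.0346] rot [165.   -0.2  92. ] z [ 0.2588  0.0127 -0.9658] lean 15.0 x [-0.035   0.9994  0.0038] 
q [-39.5  15.1  -1.3 112.1  14.4  41.7  41.4] F [-0.3 -0.1 -0.9] w 0.0608 gp [0.5099 0.3302 0.053 ]
to [0.5085, 0.331, 0.0455] tool cm [ 0.09 -0.32  0.69]
```

>>> {"method": "arm_command", "body": {"translation": [[0,-0.2,0.5],[0,0,0],[0,0,0],[0,0,0],[0,0,0]], "twist": [0,0,0,0,0], "grip": 0, "force": 40}}

```text
time_s: 14.55
tool_pos: [0.5155, 0.3316, 0.0317]
tool_rot: [164.8, -0.4, 92.0]
force: [1.1, -0.5, -1.2]
grip_width: 0.0197
```

```bash
python3 - <<'E'
from h import *
o,p,R=show(); np.savez("grasp.npz",p=p,R=R)
E
```

```text
t 14.55 p [0.5155 0.3316 0.0317] rot [164.8  -0.4  92. ] z [ 0.2623  0.0157 -0.9649] lean 15.2 x [-0.0354  0.9994  0.0066] 
q [-39.6  15.3  -1.3 112.3  14.6  41.1  41.1] F [ 1.1 -0.5 -1.2] w 0.0197 gp [0.5105 0.3313 0.0501]
```

```bash
cat > hk.py <<'E'
from h import *
G=np.load("grasp.npz"); Rg,pg=G["R"],G["p"]
c,s=np.cos(np.radians(2)),np.sin(np.radians(2))
# hook frame in tool at grasp: y along tool x, level
y=Rg[:,0]; x=np.array([c,s,0]); x-=y*(x@y); x/=np.linalg.norm(x); Rh=np.c_[x,y,np.cross(x,y)]
TR=Rg.T@Rh; TO=Rg.T@(np.array([.5085,.331,.0455])-pg); TT=TO+TR@np.array([.131,-.032,0])
def tip():
    o,p,R=obs(); H=R@TR; print("tip",p+R@TT,"grip",p+R@TO,"hook x",H[:,0],"prong",-H[:,1]); return p+R@TT
def totip(t):
    o,p,R=obs(); print("totip",t,"tool cm",(100*R.T@(np.array(t)-(p+R@TT))).round(2))
E
python3 - <<'E'
from hk import *
np.set_printoptions(precision=3,suppress=True)
print(tri((403,158),(411,97)),tri((308,169),(340,83)))
print("TO",TO,"TT",TT); show(); tip()
o,p,R=obs()
for d in([0,0,.65],[-.15,-.05,.65],[0,-.3,0]): print(d,100*R.T@np.array(d))
E
```

```text
(array([ 0.726, -0.121,  0.542]), np.float64(0.00015401059646585164)) (array([0.708, 0.06 , 0.542]), np.float64(0.003676327293454444))
TO [-0.    -0.003 -0.015] TT [-0.032  0.123  0.019]
t 14.55 p [0.5155 0.3316 0.0317] rot [164.8  -0.4  92. ] z [ 0.2623  0.0157 -0.9649] lean 15.2 x [-0.0354  0.9994  0.0066] 
q [-39.6  15.3  -1.3 112.3  14.6  41.1  41.1] F [ 1.1 -0.5 -1.2] w 0.0197 gp [0.5105 0.3313 0.0501]
tip [0.6406 0.3037 0.0453] grip [0.5085 0.331  0.0455] hook x [0.9994 0.0354 0.    ] prong [ 0.0354 -0.9994 -0.0066]
[0, 0, 0.65] [  0.4289  17.0723 -62.7164]
[-0.15, -0.05, 0.65] [ -4.037    2.445  -66.7287]
[0, -0.3, 0] [-29.9806  -0.9725  -0.4698]
```

>>> {"method": "arm_command", "body": {"translation": [[0,0.5,-1.8],[0,1,-3.8],[0,1,-5],[-0.4,0,-6],[-0.4,0,-6],[-0.4,0,-6],[-0.4,0,-6],[-0.4,0,-6],[-0.4,0,-6],[-0.4,0,-6]], "twist": [0,0,0,0,0,0,0,0,0,0]}}

```text
time_s: 15.8
tool_pos: [0.3961, 0.2911, 0.561]
tool_rot: [165.2, -0.3, 92.1]
force: [1.2, -0.1, -1.2]
grip_width: 0.0196
```

```bash
python3 - <<'E'
from hk import *
show(); tip()
E
```

```text
t 15.8 p [0.3961 0.2911 0.561 ] rot [165.2  -0.3  92.1] z [ 0.2554  0.0137 -0.9667] lean 14.8 x [-0.0361  0.9993  0.0046] 
q [-41.5  -6.7  -4.8  73.3   9.8 102.3  48.8] F [ 1.2 -0.1 -1.2] w 0.0196 gp [0.3912 0.2909 0.5794]
tip [0.5213 0.2633 0.5738] grip [0.3892 0.2906 0.5749] hook x [ 0.9993  0.0361 -0.0072] prong [ 0.0361 -0.9993 -0.0046]
```

>>> {"method": "arm_command", "body": {"translation": [[-5.2,-0.3,-2.2],[-5.2,-0.3,-2.2],[-5.2,-0.3,-2.2],[-5.2,-0.3,-2.2],[-5.2,0,-2.2],[-5.2,0,-2.2],[0,1,-3],[0,1,-5],[0,1,-5]], "twist": [0,0,0,0,0,0,0,0,0]}}

```text
time_s: 16.92
tool_pos: [0.3596, -0.0352, 0.7479]
tool_rot: [158.6, -0.0, 91.9]
force: [0.3, -0.7, -2.2]
grip_width: 0.02
```

```bash
python3 - <<'E'
from hk import *
show(); tip()
E
```

```text
t 16.93 p [ 0.3596 -0.0352  0.7479] rot [158.6  -0.   91.9] z [ 0.3639  0.0128 -0.9314] lean 21.4 x [-0.034   0.9994  0.0005] 
q [  8.7 -13.4  -2.9  54.5  -3.9 117.7  95.2] F [ 0.3 -0.7 -2.2] w 0.02 gp [ 0.3527 -0.0355  0.7656]
tip [ 0.4825 -0.0633  0.7748] grip [ 0.3512 -0.0358  0.7609] hook x [0.9937 0.0337 0.1067] prong [ 0.034  -0.9994 -0.0005]
```

>>> {"method": "arm_command", "body": {"translation": [[2,2,-5],[2,2,-5],[2,2.5,-5],[1,2.5,-5]], "twist": [-1,-1,0,0]}}

```text
time_s: 17.42
tool_pos: [0.3742, 0.0395, 0.8427]
tool_rot: [147.8, 1.2, 93.6]
force: [0.3, -0.2, -2.9]
grip_width: 0.0194
```

```bash
python3 - <<'E'
from hk import *
show(); tip()
E
```

```text
t 17.43 p [0.3742 0.0395 0.8427] rot [147.8   1.2  93.6] z [ 0.5324  0.0154 -0.8464] lean 32.2 x [-0.063   0.9978 -0.0215] 
q [ 22.8  -9.7 -23.   39.   -4.7 117.7  89.7] F [ 0.3 -0.2 -2.9] w 0.0194 gp [0.364  0.0392 0.8587]
tip [0.4905 0.0156 0.8926] grip [0.3635 0.0388 0.8538] hook x [0.9543 0.0666 0.2912] prong [ 0.063  -0.9978  0.0215]
```

```bash
cat > plan.py <<'E'
from hk import *
from kin2 import ik,fk2,L
def check(tips):
    o,p,R=obs(); x=np.array(o["qpos"]); Rt=Ro.from_matrix(R)
    for t in tips:
        tcp=np.array(t)-R@TT; x,pe,re=ik(tcp,Rt,x,1); print(t,"tcp",tcp.round(3),"err",pe,re,x)
E
python3 - <<'E'
from plan import *
check([[.5,.14,.85],[.55,.14,.6],[.6,.14,.45],[.6,.12,.36],[.6,.02,.33],[.64,-.005,.315],[.646,-.05,.315]])
totip([.5,.14,.85]);totip([.6,.14,.45])
E
```

```text
[0.5, 0.14, 0.85] tcp [0.384 0.164 0.8  ] err 0.0 0.0 [  3.8 -10.2 -31.3  47.1   9.3 112.3  71.3]
[0.55, 0.14, 0.6] tcp [0.434 0.164 0.55 ] err 0.0129 6.8 [-27.3 -17.3  -7.2  85.6  14.7  90.9  61.3]
[0.6, 0.14, 0.45] tcp [0.484 0.164 0.4  ] err 0.0113 5.6 [-23.  -17.3  -7.9 103.7  14.   71.2  60.3]
[0.6, 0.12, 0.36] tcp [0.484 0.144 0.31 ] err 0.0138 6.4 [-20.3 -17.3  -8.3 113.8  14.   61.5  60. ]
[0.6, 0.02, 0.33] tcp [0.484 0.044 0.28 ] err 0.0215 9.7 [ -1.6 -17.3  -8.4 116.1   2.5  59.   82.5]
[0.64, -0.005, 0.315] tcp [0.524 0.019 0.265] err 0.0105 4.2 [  4.2 -17.3  -8.6 119.3  -1.4  49.9  89.9]
[0.646, -0.05, 0.315] tcp [ 0.53  -0.026  0.265] err 0.0081 3.2 [ 12.2 -17.3  -8.6 119.6  -7.3  48.8 100.8]
totip [0.5, 0.14, 0.85] tool cm [12.45 -0.66  4.31]
totip [0.6, 0.14, 0.45] tool cm [ 12.67 -13.51  43.48]
```

```bash
cat >> plan.py <<'E'
def drift(tips):
    o,p,R=obs(); x=np.array(o["qpos"]); Rt=Ro.from_matrix(R)
    for t in tips:
        for k in range(3):
            tcp=np.array(t)-Rt.as_matrix()@TT; x,pe,re=ik(tcp,Rt,x,1); Rt=fk2(x,L)[1]
        z=Rt.as_matrix()[:,2]; print(t,"tcp",tcp.round(3),"err",pe,re,"z",z.round(3),x)
E
python3 - <<'E'
from plan import *
drift([[.6,.17,.8],[.68,.18,.6],[.68,.18,.45],[.67,.17,.36],[.645,.1,.33],[.64,-.005,.315],[.646,-.05,.315],[.63,-.05,.25],[.575,-.05,.19]])
for t in([.6,.17,.8],[.68,.18,.6],[.68,.18,.45]): totip(t)
E
```

```text
[0.6, 0.17, 0.8] tcp [0.484 0.194 0.75 ] err 0.0 0.0 z [ 0.533  0.016 -0.846] [  5.6  -4.1 -37.   51.   13.5 103.5  68.6]
[0.68, 0.18, 0.6] tcp [0.564 0.204 0.55 ] err 0.0 0.0 z [ 0.535  0.015 -0.845] [ 26.6 -11.8 -46.   80.8   1.9  76.7  72.9]
[0.68, 0.18, 0.45] tcp [0.564 0.204 0.4  ] err 0.0 0.0 z [ 0.536  0.013 -0.844] [ 21.8 -15.  -43.  100.2   1.4  60.4  70.6]
[0.67, 0.17, 0.36] tcp [0.554 0.194 0.309] err 0.0 0.0 z [ 0.536  0.013 -0.844] [ 15.9 -15.  -39.2 111.1   3.8  50.6  67.4]
[0.645, 0.1, 0.33] tcp [0.527 0.124 0.284] err 0.0005 0.2 z [ 0.498 -0.004 -0.867] [ -4.  -17.3 -16.3 117.3   7.2  51.5  69.7]
[0.64, -0.005, 0.315] tcp [0.519 0.02  0.278] err 0.0014 0.6 z [ 0.42  -0.012 -0.908] [  2.7 -17.3  -8.5 116.6   0.8  55.9  87.2]
[0.646, -0.05, 0.315] tcp [ 0.525 -0.025  0.28 ] err 0.0 0.0 z [ 0.419 -0.011 -0.908] [  9.2 -16.7  -8.  115.9  -2.5  55.9  95.4]
[0.63, -0.05, 0.25] tcp [ 0.509 -0.025  0.215] err 0.0001 0.0 z [ 0.418 -0.011 -0.908] [ -1.5 -17.1   0.5 123.8   1.6  48.6  91.5]
[0.575, -0.05, 0.19] tcp [ 0.451 -0.025  0.168] err 0.0024 1.0 z [ 0.306 -0.001 -0.952] [ 10.7 -17.3  -9.1 127.5  -4.   51.8  96.9]
totip [0.6, 0.17, 0.8] tool cm [14.92  5.31 13.91]
totip [0.68, 0.18, 0.6] tool cm [15.84  1.49 35.11]
totip [0.68, 0.18, 0.45] tool cm [16.16 -6.49 47.8 ]
```

>>> {"method": "arm_command", "body": {"translation": [[2.6,0.2,5],[2.6,0.2,5],[2.6,0.2,5],[2.6,0.2,5],[2.6,0.2,5],[2.6,0.2,5],[2,0.2,5]], "twist": [0,0,0,0,0,0,0]}}

```text
time_s: 18.3
tool_pos: [0.5576, 0.229, 0.5584]
tool_rot: [146.4, 1.9, 93.7]
force: [0.1, -0.2, -1.9]
grip_width: 0.0198
```

```bash
python3 - <<'E'
from plan import *
show();tip()
drift([[.68,.18,.45],[.67,.17,.36],[.65,.1,.33],[.647,0.,.315],[.65,-.05,.315]])
for t in([.68,.18,.45],[.67,.17,.36]): totip(t)
E
```

```text
t 18.3 p [0.5576 0.229  0.5584] rot [146.4   1.9  93.7] z [ 0.5535  0.0086 -0.8328] lean 33.6 x [-0.0646  0.9974 -0.0327] 
q [ 17.8 -10.5 -43.3  80.    7.1  77.2  67.6] F [ 0.1 -0.2 -1.9] w 0.0198 gp [0.5471 0.2288 0.5743]
tip [0.6727 0.2059 0.6116] grip [0.5466 0.2284 0.5693] hook x [0.9466 0.0717 0.3144] prong [ 0.0646 -0.9974  0.0327]
[0.68, 0.18, 0.45] tcp [0.565 0.203 0.397] err 0.0 0.0 z [ 0.553  0.008 -0.833] [ 26.4 -16.9 -46.2 101.4  -0.7  58.7  72.6]
[0.67, 0.17, 0.36] tcp [0.555 0.193 0.307] err 0.0 0.0 z [ 0.549  0.006 -0.836] [ 22.5 -16.8 -44.5 111.9   1.2  49.2  69.8]
[0.65, 0.1, 0.33] tcp [0.533 0.123 0.281] err 0.0004 0.2 z [ 0.516 -0.008 -0.857] [ -5.  -17.1 -15.7 117.8   8.7  50.   69.1]
[0.647, 0.0, 0.315] tcp [0.527 0.023 0.275] err 0.0015 0.6 z [ 0.446 -0.017 -0.895] [  1.8 -17.3  -8.5 117.6   1.9  53.3  86.3]
[0.65, -0.05, 0.315] tcp [ 0.529 -0.027  0.276] err 0.0001 0.1 z [ 0.445 -0.016 -0.895] [  9.6 -17.1  -8.4 117.2  -2.5  53.3  96.1]
totip [0.68, 0.18, 0.45] tool cm [-2.1  -8.51 13.84]
totip [0.67, 0.17, 0.36] tool cm [ -2.74 -14.38  20.77]
```

>>> {"method": "arm_command", "body": {"translation": [[-0.5,-2.9,4.2],[-0.5,-2.9,4.2],[-0.5,-2.9,4.2],[-0.5,-2.9,4.2],[-0.5,-2.7,4]], "twist": [0,0,0,0,0]}}

```text
time_s: 18.92
tool_pos: [0.5507, 0.1975, 0.3003]
tool_rot: [146.6, 2.1, 94.1]
force: [1.1, 0.4, -1.9]
grip_width: 0.0196
```

```bash
python3 - <<'E'
from plan import *
show();tip()
drift([[.652,.1,.33],[.648,0.,.32],[.648,-.05,.315]])
for t in([.66,.12,.34],[.648,.02,.318]): totip(t)
from cell import optics
a=optics.read_camera("scene")["img"]; cv2.imwrite("pics/scene4.png",a)
a=cv2.resize(a[60:285,200:500],None,fx=2.6,fy=2.6,interpolation=cv2.INTER_CUBIC)
cv2.imwrite("pics/z5.png",a)
print(proj("scene",tip()))
E
```

```text
t 18.93 p [0.5507 0.1975 0.3003] rot [146.6   2.1  94.1] z [ 0.5514  0.0089 -0.8342] lean 33.5 x [-0.0707  0.9968 -0.0361] 
q [ 14.2 -15.5 -39.1 112.9   5.4  48.7  65.8] F [ 1.1  0.4 -1.9] w 0.0196 gp [0.5402 0.1974 0.3161]
tip [0.6661 0.1753 0.3532] grip [0.5398 0.1969 0.3112] hook x [0.9469 0.0785 0.3118] prong [ 0.0707 -0.9968  0.0361]
[0.652, 0.1, 0.33] tcp [0.536 0.122 0.279] err 0.0005 0.2 z [ 0.531 -0.004 -0.847] [-13.5 -17.3  -8.6 118.9  12.4  49.   66.4]
[0.648, 0.0, 0.32] tcp [0.528 0.023 0.279] err 0.0017 0.7 z [ 0.449 -0.013 -0.894] [  2.2 -17.3  -8.5 117.    1.4  53.7  87.4]
[0.648, -0.05, 0.315] tcp [ 0.527 -0.028  0.276] err 0.0002 0.1 z [ 0.442 -0.013 -0.897] [ 10.1 -17.3  -8.5 117.2  -3.   53.7  97.1]
totip [0.66, 0.12, 0.34] tool cm [-5.42 -1.67  0.72]
totip [0.648, 0.02, 0.318] tool cm [-15.23  -4.66   1.8 ]
tip [0.6624 0.172  0.3418] grip [0.5356 0.1938 0.3015] hook x [0.9515 0.0774 0.2978] prong [ 0.0688 -0.9969  0.0393]
(np.float64(296.85482317886806), np.float64(153.67942663794216))
```

View pics/z5.png

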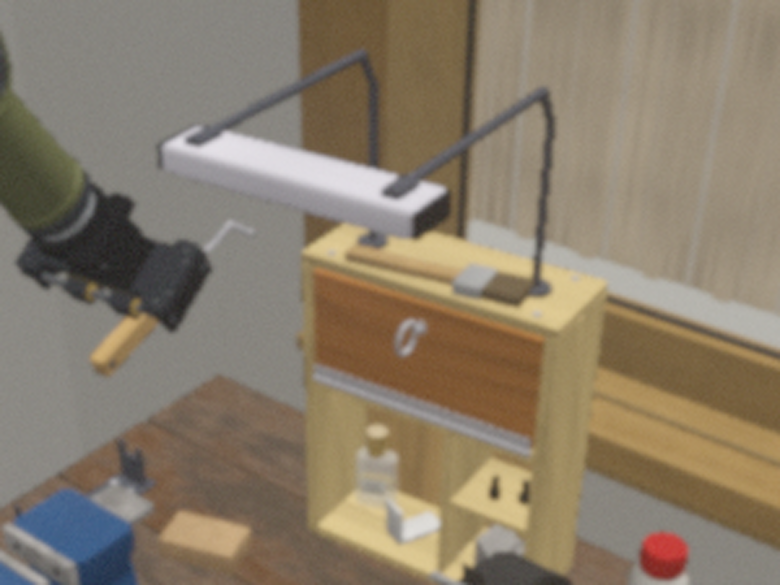

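The tip shows at crop (252,231), or px (296.9,148.8), which agrees with the model at the moment the picture was taken. The eye's ring is centred at crop (407,338), or px (356.5,190). I bring the prong up beside the eye.

```bash
python3 - <<'E'
from plan import *
tip(); print(onz("scene",356.5,190,.315),onz("top",353.8,213,.315))
for t in([.652,.1,.335],[.648,.02,.32]): totip(t)
E
```

```text
tip [0.66244672 0.17201857 0.34175248] grip [0.53560233 0.19378272 0.30148063] hook x [0.95147879 0.07736914 0.29782901] prong [ 0.06877092 -0.99685976  0.03925782]
[ 0.64452884 -0.03930383  0.315     ] [ 0.64892342 -0.03601948  0.315     ]
totip [0.652, 0.1, 0.335] tool cm [-7.08 -1.81 -0.02]
totip [0.648, 0.02, 0.32] tool cm [-14.97  -3.58   0.99]
```

>>> {"method": "arm_command", "body": {"translation": [[-3.2,-0.7,0.1],[-3.2,-0.7,0.1],[-3.2,-0.7,0.2],[-3.2,-0.7,0.2],[-2,-0.3,0.2],[0,0,0]], "twist": [0,0,0,0,0,0]}}

```text
time_s: 19.73
tool_pos: [0.5473, 0.062, 0.2726]
tool_rot: [149.0, 2.5, 94.6]
force: [-4.2, -1.3, -2.6]
grip_width: 0.02
```

```bash
python3 - <<'E'
from plan import *
show();tip()
for t in([.648,.0,.315],[.647,-.055,.315]): totip(t)
E
```

```text
t 19.73 p [0.5473 0.062  0.2726] rot [149.    2.5  94.6] z [ 0.5168  0.0044 -0.8561] lean 31.1 x [-0.0796  0.9959 -0.0429] 
q [ -3.3 -17.3  -8.5 119.3   4.7  47.3  80.9] F [-4.2 -1.3 -2.6] w 0.02 gp [0.5375 0.0619 0.2889]
tip [0.6649 0.0411 0.321 ] grip [0.5368 0.0614 0.2839] hook x [0.9582 0.0883 0.2721] prong [ 0.0796 -0.9959  0.0429]
totip [0.648, 0.0, 0.315] tool cm [-3.94 -2.12 -0.38]
totip [0.647, -0.055, 0.315] tool cm [-9.41 -2.7  -0.46]
```

>>> {"method": "arm_command", "body": {"translation": [[-0.5,-1.5,-0.6],[-1.5,-1.2,-0.4],[-1.5,-0.8,0],[0,-0.5,0]], "twist": [0,0,0,0]}}

```text
time_s: 20.23
tool_pos: [0.5437, 0.028, 0.2592]
tool_rot: [150.0, 2.6, 94.6]
force: [0.3, -0.4, -1.1]
grip_width: 0.0193
```

```bash
python3 - <<'E'
from plan import *
show();tip()
for t in([.648,-.005,.315],[.648,-.055,.315]): totip(t)
E
```

```text
t 20.23 p [0.5437 0.028  0.2592] rot [150.    2.6  94.6] z [ 0.5019  0.0007 -0.8649] lean 30.1 x [-0.0796  0.9958 -0.0454] 
q [  2.  -17.3  -8.7 120.5   1.2  46.7  87.7] F [ 0.3 -0.4 -1.1] w 0.0193 gp [0.5342 0.028  0.2756]
tip [0.6621 0.0072 0.3056] grip [0.5335 0.0275 0.2707] hook x [0.9628 0.0886 0.2552] prong [ 0.0796 -0.9958  0.0454]
totip [0.648, -0.005, 0.315] tool cm [-1.15 -0.86 -1.52]
totip [0.648, -0.055, 0.315] tool cm [-6.13 -1.32 -1.53]
```

>>> {"method": "arm_command", "body": {"translation": [[0,-1.5,-2],[0,-1.5,-2],[0,0,0]], "twist": [0,0,0]}}

```text
time_s: 20.6
tool_pos: [0.5359, 0.0305, 0.2632]
tool_rot: [152.1, 2.4, 94.7]
force: [-0.9, 0.9, -2.1]
grip_width: 0.0199
```

```bash
python3 - <<'E'
from plan import *
show();t0=tip()
for t in([.648,-.005,.315],[.648,-.055,.315]): totip(t)
from cell import optics
a=optics.read_camera("scene")["img"]; b=optics.read_camera("top")["img"]
cv2.imwrite("pics/scene5.png",a);cv2.imwrite("pics/top5.png",b)
A=cv2.resize(a[140:240,300:400],None,fx=4,fy=4,interpolation=cv2.INTER_CUBIC)
B=cv2.resize(b[165:265,300:400],None,fx=4,fy=4,interpolation=cv2.INTER_CUBIC)
cv2.imwrite("pics/z6.png",np.hstack([A,B]))
print(proj("scene",t0),proj("top",t0))
E
```

```text
t 20.6 p [0.5359 0.0305 0.2632] rot [152.1   2.4  94.7] z [ 0.4696  0.0016 -0.8829] lean 28.0 x [-0.0819  0.9958 -0.0418] 
q [ -9.  -17.2   0.  119.3   5.3  50.3  84. ] F [-0.9  0.9 -2.1] w 0.0199 gp [0.527  0.0305 0.28  ]
tip [0.656  0.0098 0.3052] grip [0.5261 0.03   0.2751] hook x [0.9715 0.0891 0.2194] prong [ 0.0819 -0.9958  0.0418]
totip [0.648, -0.005, 0.315] tool cm [-1.45 -0.38 -1.24]
totip [0.648, -0.055, 0.315] tool cm [-6.43 -0.84 -1.25]
(np.float64(343.40311817309174), np.float64(185.39457304675744)) (np.float64(333.49903476827745), np.float64(210.8555810301661))
```

View pics/z6.png

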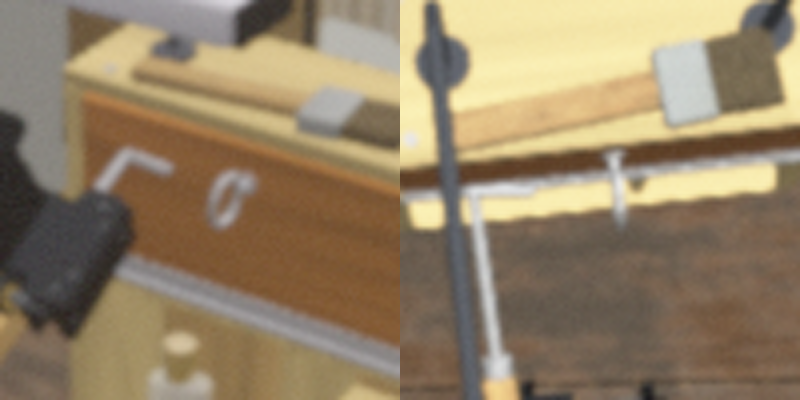

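The left crop shows the prong tip at (172,169) and the ring centred at (226,201). The right crop shows the tip at (133,190) and the ring's centre at about (216,193). I triangulate both points the same way.

```bash
python3 - <<'E'
from plan import *
S=lambda X,Y:(300+(X+.5)/4-.5,140+(Y+.5)/4-.5); T=lambda X,Y:(300+(X+.5)/4-.5,165+(Y+.5)/4-.5)
a=tri(T(133,190),S(172,169)); b=tri(T(216,193),S(226,201)); print("tip",a,"eye",b,"diff",b[0]-a[0])
t=tip()
o,p,R=obs()
for sx in(-.02,): 
  d=(b[0]-a[0])+np.array([-.002,.028,0]); print("to beside",100*R.T@d); d=(b[0]-a[0])+np.array([.0,-.02,0]); print("through",100*R.T@d)
for e in([.648,-.037,.315],):print("eye tool diff from model tip",np.array(e)-t)
E
```

```text
tip (array([0.65231851, 0.01074052, 0.31656981]), np.float64(0.0017213792445716968)) eye (array([ 0.64924824, -0.03538777,  0.31175796]), np.float64(0.0010053912696568008)) diff [-0.00307027 -0.0461283  -0.00481185]
tip [0.65603642 0.00898212 0.30535393] grip [0.52618188 0.02929909 0.27518741] hook x [0.97152749 0.08816465 0.21991209] prong [ 0.08076376 -0.9958294   0.04243853]
to beside [-1.74389898 -0.83630164  0.18542655]
through [-6.54003284 -1.09843947  0.27698965]
eye tool diff from model tip [-0.00803642 -0.04598212  0.00964607]
```

```bash
cat >> hk.py <<'E'
TR=TR@Ro.from_euler("y",-6.3,degrees=True).as_matrix(); TT=TO+TR@np.array([.131,-.032,0])
EYE=np.array([.648,-.037,.315])
E
python3 - <<'E'
from plan import *
print(tip()); totip(EYE+[.0,.013,0])
E
```

```text
tip [0.65206595 0.00924974 0.31918996] grip [0.52618188 0.02929909 0.27518741] hook x [0.94121856 0.09020761 0.32553066] prong [ 0.08076376 -0.9958294   0.04243853]
[0.65206595 0.00924974 0.31918996]
totip [ 0.648 -0.024  0.315] tool cm [-3.26 -0.86  0.18]
```

>>> {"method": "arm_command", "body": {"translation": [[-1.2,-0.6,0],[-1.2,-0.6,0.1],[-1,-0.4,0.1],[0,0,0]], "twist": [0,0,0,0]}}

```text
time_s: 21.2
tool_pos: [0.5327, -0.0047, 0.2541]
tool_rot: [152.2, 2.5, 94.8]
force: [-0.5, 0.5, -1.7]
grip_width: 0.0196
```

```bash
python3 - <<'E'
from plan import *
show();print(tip()); totip(EYE+[.0,.013,0]);totip(EYE+[.002,-.02,0])
E
```

```text
t 21.2 p [ 0.5327 -0.0047  0.2541] rot [152.2   2.5  94.8] z [ 0.4673  0.0003 -0.8841] lean 27.9 x [-0.0833  0.9956 -0.0436] 
q [  7.  -17.2  -8.5 120.2  -2.3  49.   94.7] F [-0.5  0.5 -1.7] w 0.0196 gp [ 0.5238 -0.0047  0.2709]
tip [ 0.6489 -0.0249  0.3097] grip [ 0.5229 -0.0052  0.2661] hook x [0.942  0.0929 0.3224] prong [ 0.0833 -0.9956  0.0436]
[ 0.6489 -0.0249  0.3097]
totip [ 0.648 -0.024  0.315] tool cm [ 0.07  0.17 -0.51]
totip [ 0.65  -0.057  0.315] tool cm [-3.23  0.04 -0.42]
```

>>> {"method": "arm_command", "body": {"translation": [[0,0.3,-0.6],[-1,0,-0.1],[-1.2,0,0],[-1.1,0,0],[0,0,0],[0,0,0]], "twist": [0,0,0,0,0,0]}}

```text
time_s: 21.95
tool_pos: [0.537, -0.0383, 0.2642]
tool_rot: [152.2, 2.5, 94.9]
force: [-0.3, 0.7, -1.0]
grip_width: 0.0197
```

```bash
python3 - <<'E'
from plan import *
show();t0=tip(); totip(EYE+[.002,-.02,0])
from cell import optics
a=optics.read_camera("scene")["img"]; b=optics.read_camera("top")["img"]
cv2.imwrite("pics/scene6.png",a);cv2.imwrite("pics/top6.png",b)
A=cv2.resize(a[150:225,320:395],None,fx=5.3,fy=5.3,interpolation=cv2.INTER_CUBIC)
B=cv2.resize(b[175:250,315:390],None,fx=5.3,fy=5.3,interpolation=cv2.INTER_CUBIC)
cv2.imwrite("pics/z7.png",np.hstack([A,B]))
E
```

```text
t 21.95 p [ 0.537  -0.0383  0.2642] rot [152.2   2.5  94.9] z [ 0.4675  0.0016 -0.884 ] lean 27.9 x [-0.0851  0.9954 -0.0432] 
q [  7.8 -16.7  -4.7 118.8  -3.7  50.1 100. ] F [-0.3  0.7 -1. ] w 0.0197 gp [ 0.5281 -0.0384  0.281 ]
tip [ 0.6532 -0.0583  0.3198] grip [ 0.5272 -0.0389  0.2761] hook x [0.9418 0.0945 0.3227] prong [ 0.0851 -0.9954  0.0432]
totip [ 0.65  -0.057  0.315] tool cm [ 0.18 -0.5   0.27]
```

View pics/z7.png

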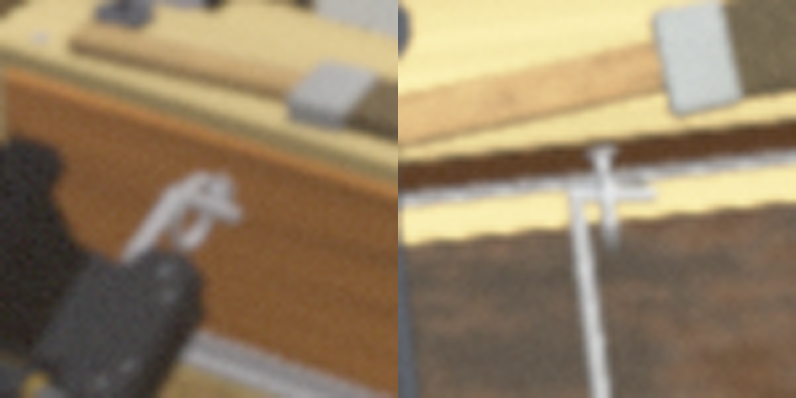

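The scene crop shows the prong passing through the upper part of the ring, with its tip at (240,212). In the top crop it crosses the ring at row 192 and its tip is at column 257. I triangulate the tip to confirm.

```bash
python3 - <<'E'
from plan import *
k=5.3
S=lambda X,Y:(320+(X+.5)/k-.5,150+(Y+.5)/k-.5); T=lambda X,Y:(315+(X+.5)/k-.5,175+(Y+.5)/k-.5)
a=tri(T(255,190),S(238,211)); print("tip",a, "rel eye(vision)", a[0]-[.6492,-.0354,.3118]); tip()
# flap arc in world: front face plane point hinge, yaw 5
o,p,R=obs(); yw=np.radians(5); c,s=np.cos(yw),np.sin(yw); X=np.array([c,s,0])
h=EYE+.026*X; h[2]=.215
for th in np.arange(0,1.6,.15):
    e=h-X*(.1*np.sin(th)+.026*np.cos(th))+np.array([0,0,.1*np.cos(th)-.026*np.sin(th)])
    print(round(th,2),e.round(3),"d tool cm",(100*R.T@(e-EYE)).round(2))
E
```

```text
tip (array([ 0.65400332, -0.05624241,  0.31840482]), np.float64(0.0002248331341884588)) rel eye(vision) [ 0.00480332 -0.02084241  0.00660482]
tip [ 0.6532411  -0.05817613  0.31980368] grip [ 0.5271414  -0.03875509  0.27613802] hook x [0.94172686 0.09489828 0.32271479] prong [ 0.0854211  -0.99539758  0.04343827]
0.0 [ 0.648 -0.037  0.315] d tool cm [0. 0. 0.]
0.15 [ 0.633 -0.038  0.31 ] d tool cm [ 0.02 -1.53 -0.24]
0.3 [ 0.62  -0.039  0.303] d tool cm [ 0.05 -3.08 -0.25]
0.45 [ 0.607 -0.041  0.294] d tool cm [ 0.09 -4.61 -0.03]
0.6 [ 0.596 -0.042  0.283] d tool cm [ 0.13 -6.09  0.42]
0.75 [ 0.587 -0.042  0.27 ] d tool cm [ 0.18 -7.49  1.09]
0.9 [ 0.58  -0.043  0.257] d tool cm [ 0.24 -8.77  1.95]
1.05 [ 0.575 -0.043  0.242] d tool cm [ 0.3  -9.91  3.  ]
1.2 [ 0.572 -0.044  0.227] d tool cm [  0.37 -10.88   4.21]
1.35 [ 0.571 -0.044  0.212] d tool cm [  0.44 -11.65   5.55]
1.5 [ 0.573 -0.044  0.196] d tool cm [  0.5  -12.22   6.99]
```

>>> {"method": "arm_command", "body": {"translation": [[0,-1,0.3],[0,-1.2,0.1],[0,-1.2,-0.2],[0,-1.2,-0.2],[0,-1.2,-0.2]], "twist": [0,0,0,0,0]}}

```text
time_s: 22.68
tool_pos: [0.5195, -0.0454, 0.2333]
tool_rot: [153.2, 2.2, 95.4]
force: [-1.5, 1.9, 1.6]
grip_width: 0.0196
```

```bash
cat >> plan.py <<'E'
yw=np.radians(5); X=np.array([np.cos(yw),np.sin(yw),0]); Y=np.array([-np.sin(yw),np.cos(yw),0]); HG=EYE+.026*X; HG[2]=.215
def eye(th): return HG-X*(.1*np.sin(th)+.026*np.cos(th))+np.array([0,0,.1*np.cos(th)-.026*np.sin(th)])
def flap(ths):
    t=tip(); d=t-HG; r,zz=-(d@X),d[2]; th=np.arctan2(r,zz)-np.arctan2(.026,.1)
    print("flap angle of tip",round(th,3),"radius err mm",round(1000*(np.hypot(r,zz)-np.hypot(.1,.026)),1),"y rel mm",round(1000*(d@Y),1))
    for a in ths: totip(eye(a)-.02*Y)
E
python3 - <<'E'
from plan import *
show(); flap([.3,.45,.6,.75])
E
```

```text
t 22.68 p [ 0.5195 -0.0454  0.2333] rot [153.2   2.2  95.4] z [ 0.4527  0.0079 -0.8916] lean 26.9 x [-0.0937  0.9948 -0.0387] 
q [ 14.2 -17.2  -8.8 122.3  -7.3  48.2 104.7] F [-1.5  1.9  1.6] w 0.0196 gp [ 0.5109 -0.0456  0.2503]
tip [ 0.6368 -0.0647  0.2869] grip [ 0.5099 -0.0461  0.2454] hook x [0.9462 0.1011 0.3073] prong [ 0.0937 -0.9948  0.0387]
flap angle of tip 0.248 radius err mm -21.2 y rel mm -26.6
totip [ 0.6215 -0.0594  0.3029] tool cm [ 0.61 -0.59 -2.11]
totip [ 0.609  -0.0605  0.2937] tool cm [ 0.65 -2.12 -1.86]
totip [ 0.598  -0.0614  0.2829] tool cm [ 0.7  -3.59 -1.39]
totip [ 0.5888 -0.0623  0.2704] tool cm [ 0.76 -4.98 -0.7 ]
```

>>> {"method": "arm_command", "body": {"translation": [[0.2,-0.3,-1.5],[0.2,-1,-1.8],[0,-1.2,-1.5]], "twist": [0,0,0]}}

```text
time_s: 23.05
tool_pos: [0.5118, -0.0498, 0.2537]
tool_rot: [155.5, 1.6, 95.7]
force: [2.3, 5.5, -5.6]
grip_width: 0.0196
```

```bash
python3 - <<'E'
from plan import *
show(); flap([.3,.45,.6,.75])
from cell import optics
a=optics.read_camera("scene")["img"]; b=optics.read_camera("top")["img"]
A=cv2.resize(a[140:240,300:400],None,fx=4,fy=4,interpolation=cv2.INTER_CUBIC)
B=cv2.resize(b[165:265,300:400],None,fx=4,fy=4,interpolation=cv2.INTER_CUBIC)
cv2.imwrite("pics/z8.png",np.hstack([A,B]))
E
```

```text
t 23.05 p [ 0.5118 -0.0498  0.2537] rot [155.5   1.6  95.7] z [ 0.4159  0.0156 -0.9093] lean 24.6 x [-0.0991  0.9947 -0.0282] 
q [ 15.7 -17.2  -9.  119.1  -7.8  53.7 105.9] F [ 2.3  5.5 -5.6] w 0.0196 gp [ 0.5039 -0.0501  0.271 ]
tip [ 0.6313 -0.0689  0.3023] grip [ 0.5027 -0.0505  0.2662] hook x [0.9576 0.103  0.2691] prong [ 0.0991 -0.9947  0.0282]
flap angle of tip 0.225 radius err mm -4.9 y rel mm -30.3
totip [ 0.6215 -0.0594  0.3029] tool cm [ 1.04 -0.77 -0.44]
totip [ 0.609  -0.0605  0.2937] tool cm [ 1.08 -2.29 -0.13]
totip [ 0.598  -0.0614  0.2829] tool cm [ 1.12 -3.74  0.4 ]
totip [ 0.5888 -0.0623  0.2704] tool cm [ 1.17 -5.1   1.14]
```

View pics/z8.png

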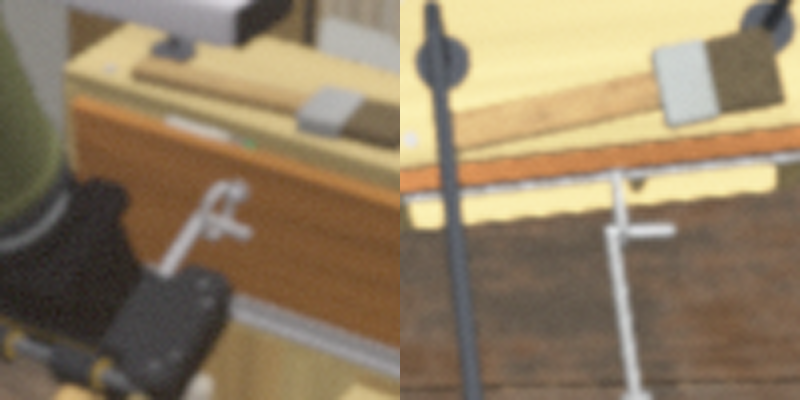

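The flap is ajar and the prong is still in the ring, a bit too deep (the bend touches the ring). I continue along the arc while easing 1 cm to +y.

>>> {"method": "arm_command", "body": {"translation": [[0.6,-1.2,-0.3],[0.5,-1.3,-0.6],[0.1,-1.4,-0.6],[0.1,-1.4,-0.5]], "twist": [0,0,0,0]}}

```text
time_s: 23.65
tool_pos: [0.498, -0.0506, 0.2407]
tool_rot: [157.3, 1.1, 95.8]
force: [-1.4, 4.1, 1.1]
grip_width: 0.02
```

```bash
python3 - <<'E'
from plan import *
show(); flap([.45,.6,.75,.9])
E
```

```text
t 23.65 p [ 0.498  -0.0506  0.2407] rot [157.3   1.1  95.8] z [ 0.386   0.0207 -0.9223] lean 22.7 x [-0.1003  0.9948 -0.0196] 
q [ 15.8 -17.2  -8.7 120.1  -7.9  54.7 106.2] F [-1.4  4.1  1.1] w 0.02 gp [ 0.4907 -0.051   0.2582]
tip [ 0.619  -0.0699  0.2853] grip [ 0.4893 -0.0515  0.2534] hook x [0.9658 0.1021 0.2383] prong [ 0.1003 -0.9948  0.0196]
flap angle of tip 0.433 radius err mm -12.4 y rel mm -30.3
totip [ 0.609  -0.0605  0.2937] tool cm [ 1.02 -0.5  -1.15]
totip [ 0.598  -0.0614  0.2829] tool cm [ 1.06 -1.94 -0.57]
totip [ 0.5888 -0.0623  0.2704] tool cm [ 1.1  -3.27  0.21]
totip [ 0.5815 -0.0629  0.2568] tool cm [ 1.13 -4.47  1.19]
```

>>> {"method": "arm_command", "body": {"translation": [[1.3,-0.8,-1],[1.2,-1.3,-0.9],[0.7,-1.4,-0.7],[0.6,-1.4,-0.4]], "twist": [0,0,0,0]}}

```text
time_s: 24.15
tool_pos: [0.4872, -0.0236, 0.2386]
tool_rot: [159.8, 0.6, 95.8]
force: [-0.5, 0.0, -2.0]
grip_width: 0.0198
```

```bash
python3 - <<'E'
from plan import *
show(); flap([.6,.75,.9,1.05])
E
```

```text
t 24.15 p [ 0.4872 -0.0236  0.2386] rot [159.8   0.6  95.8] z [ 0.3453  0.0254 -0.9382] lean 20.3 x [-0.1013  0.9948 -0.0103] 
q [ 11.7 -17.2  -8.6 119.7  -6.   57.3 101.2] F [-0.5  0.  -2. ] w 0.0198 gp [ 0.4807 -0.0241  0.2564]
tip [ 0.6101 -0.0431  0.2777] grip [ 0.4791 -0.0245  0.2517] hook x [0.9753 0.1013 0.1963] prong [ 0.1013 -0.9948  0.0103]
flap angle of tip 0.544 radius err mm -13.5 y rel mm -2.8
totip [ 0.598  -0.0614  0.2829] tool cm [-1.71 -1.13 -0.95]
totip [ 0.5888 -0.0623  0.2704] tool cm [-1.68 -2.43 -0.1 ]
totip [ 0.5815 -0.0629  0.2568] tool cm [-1.66 -3.59  0.93]
totip [ 0.5763 -0.0633  0.2422] tool cm [-1.64 -4.58  2.11]
```

```bash
python3 - <<'E'
from plan import *
from cell import optics
a=optics.read_camera("scene")["img"]; b=optics.read_camera("top")["img"]
cv2.imwrite("pics/s9.png",a);cv2.imwrite("pics/t9.png",b)
A=cv2.resize(a[140:240,300:400],None,fx=4,fy=4,interpolation=cv2.INTER_CUBIC)
B=cv2.resize(b[165:265,300:400],None,fx=4,fy=4,interpolation=cv2.INTER_CUBIC)
cv2.imwrite("pics/z9.png",np.hstack([A,B]))
for th in(.4,.5,.6,.7): 
    e=eye(th); u,v=proj("scene",e); U,V=proj("top",e); print(th,(u-300)*4,(v-140)*4,(U-300)*4+400,(V-165)*4)
u,v=proj("scene",tip());U,V=proj("top",tip()); print((u-300)*4,(v-140)*4,(U-300)*4+400,(V-165)*4)
E
```

```text
0.4 193.73853657720588 248.4899581092958 622.743714807445 260.6993573277515
0.5 186.66215831843942 263.6726245146268 623.7240898949117 275.1513309254515
0.6 180.18893939315967 279.39297666341827 624.4980077334815 288.3449265822717
0.7 174.39916644546815 295.4578258693425 625.0597190121398 300.146678558709
tip [ 0.60944163 -0.04279602  0.27651328] grip [ 0.47837749 -0.02430004  0.25072394] hook x [0.97561235 0.10180217 0.19446558] prong [ 0.10184132 -0.99475216  0.00982325]
tip [ 0.60944163 -0.04279602  0.27651328] grip [ 0.47837749 -0.02430004  0.25072394] hook x [0.97561235 0.10180217 0.19446558] prong [ 0.10184132 -0.99475216  0.00982325]
194.8866281523308 279.4897736566937 625.6140243357147 266.49064423914854
```

View pics/z9.png

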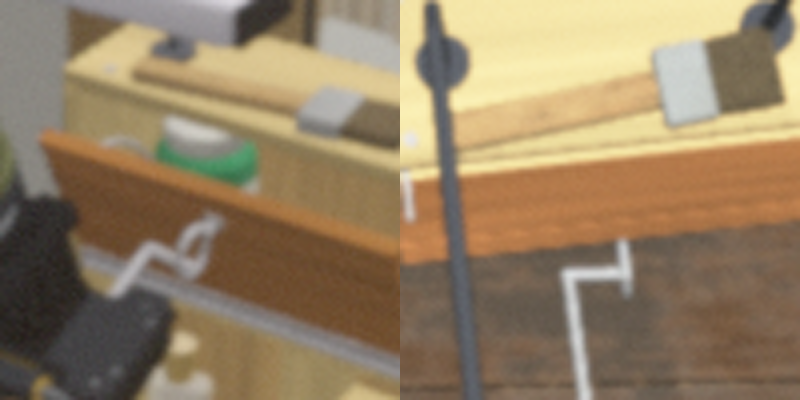

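The prong's tip (630,272 in the right crop) only just reaches through the ring (column 626). I push it deeper (-y) before pulling on.

>>> {"method": "arm_command", "body": {"translation": [[-0.7,0.2,-0.2],[-0.8,0.1,-0.1],[0,0,0]], "twist": [0,0,0]}}

```text
time_s: 24.62
tool_pos: [0.4898, -0.04, 0.2415]
tool_rot: [159.9, 0.6, 95.8]
force: [0.3, -0.4, -2.9]
grip_width: 0.0196
```

```bash
cat >> plan.py <<'E'
def bright():
    # top view: white prong/rod blob ends below flap edge, crop px
    from cell import optics
    b=optics.read_camera("top")["img"]; s=optics.read_camera("scene")["img"]
    for n,i,(x,y,w,h) in(("top",b,(335,215,45,50)),("scene",s,(325,170,50,60))):
        m=cv2.inRange(cv2.cvtColor(i[y:y+h,x:x+w],cv2.COLOR_BGR2HSV),(0,0,150),(179,45,255))
        print(n,x,y); print("\n".join("".join("#" if v else "." for v in r) for r in m[::1]) )
E
python3 - <<'E'
from plan import *
show(); flap([.6,.75,.9,1.05]); bright()
E
```

```text
t 24.62 p [ 0.4898 -0.04    0.2415] rot [159.9   0.6  95.8] z [ 0.3429  0.0253 -0.939 ] lean 20.1 x [-0.1007  0.9949 -0.01  ] 
q [ 12.2 -16.6  -7.1 118.9  -6.2  57.8 103.4] F [ 0.3 -0.4 -2.9] w 0.0196 gp [ 0.4833 -0.0405  0.2593]
tip [ 0.6127 -0.0596  0.2803] grip [ 0.4817 -0.0409  0.2546] hook x [0.9758 0.1007 0.1939] prong [ 0.1007 -0.9949  0.01  ]
flap angle of tip 0.513 radius err mm -12.5 y rel mm -19.4
totip [ 0.598  -0.0614  0.2829] tool cm [-0.04 -1.31 -0.75]
totip [ 0.5888 -0.0623  0.2704] tool cm [-0.02 -2.6   0.1 ]
totip [ 0.5815 -0.0629  0.2568] tool cm [ 0.01 -3.76  1.13]
totip [ 0.5763 -0.0633  0.2422] tool cm [ 0.03 -4.75  2.32]
top 335 215
.............................................
.............................................
.............................................
.............................................
.............................................
.............................................
.............................................
.............................................
.............................................
......................
[... 4237 characters left out ...]
.....................................
..................................................
..................................................
..................................................
..................................................
..................................................
..................................................
..................................................
..................................................
..................................................
..................................................
..................................................
..................................................
..................................................
```

The prong is through the ring again with about 19 mm beyond it. I keep pulling.

>>> {"method": "arm_command", "body": {"translation": [[0.2,-1.5,-0.7],[0.3,-1.7,-0.8],[0.3,-1.7,-0.7],[0.3,-1.7,-0.4]], "twist": [0,0,0,0]}}

```text
time_s: 25.22
tool_pos: [0.4678, -0.0426, 0.2325]
tool_rot: [162.4, -0.1, 96.1]
force: [-0.2, -0.2, -2.4]
grip_width: 0.0198
```

```bash
sed -i 's/for r in m\[::1\])/for r in m if r.any())/' plan.py; python3 - <<'E'
from plan import *
show(); flap([.6,.75,.9,1.05]); bright()
E
```

```text
t 25.23 p [ 0.4678 -0.0426  0.2325] rot [162.4  -0.1  96.1] z [ 0.3001  0.0345 -0.9533] lean 17.6 x [-0.1066  0.9943  0.0024] 
q [ 15.3 -17.2  -8.7 119.7  -7.5  60.3 105.4] F [-0.2 -0.2 -2.4] w 0.0198 gp [ 0.4621 -0.0433  0.2506]
tip [ 0.5925 -0.0617  0.2656] grip [ 0.4603 -0.0437  0.246 ] hook x [0.983  0.105  0.1505] prong [ 0.1066 -0.9943 -0.0024]
flap angle of tip 0.771 radius err mm -5.7 y rel mm -19.8
totip [ 0.598  -0.0614  0.2829] tool cm [-0.03  1.05 -1.47]
totip [ 0.5888 -0.0623  0.2704] tool cm [-0.01 -0.21 -0.57]
totip [ 0.5815 -0.0629  0.2568] tool cm [-0.   -1.32  0.51]
totip [ 0.5763 -0.0633  0.2422] tool cm [ 0.   -2.25  1.74]
top 335 215
.....................#.......................
....................###......................
....................###......................
....................###......................
....................###......................
....................###......................
...............################..............
..............#################..............
..............#################..............
..............####...##
[... 2388 characters left out ...]
....#................................
.................#................................
............#####.................................
...........#######................................
..........#####..######...........................
..........####...######...........................
.........#####....#######.........................
........#####.....########........................
.......#####...........###........................
.......####.......................................
......#####.......................................
.....#####........................................
....#####.........................................
.....##...........................................
```

>>> {"method": "arm_command", "body": {"translation": [[0.1,-0.9,0.1],[0.2,-1,0.4],[0.2,-1,0.6],[0.2,-1,0.8]], "twist": [0,0,0,0]}}

```text
time_s: 25.82
tool_pos: [0.4521, -0.0416, 0.1952]
tool_rot: [163.4, -0.4, 96.2]
force: [0.2, 0.2, -2.7]
grip_width: 0.0194
```

```bash
python3 - <<'E'
from plan import *
show(); flap([.9,1.05,1.2,1.35]); bright()
E
```

```text
t 25.82 p [ 0.4521 -0.0416  0.1952] rot [163.4  -0.4  96.2] z [ 0.2832  0.038  -0.9583] lean 16.6 x [-0.108   0.9941  0.0075] 
q [ 15.5 -17.2  -8.9 123.8  -7.9  57.3 106.1] F [ 0.2  0.2 -2.7] w 0.0194 gp [ 0.4467 -0.0423  0.2134]
tip [ 0.5774 -0.0606  0.2261] grip [ 0.4448 -0.0427  0.2088] hook x [0.9854 0.106  0.1335] prong [ 0.108  -0.9941 -0.0075]
flap angle of tip 1.204 radius err mm -4.3 y rel mm -17.4
totip [ 0.5815 -0.0629  0.2568] tool cm [-0.25  1.25 -2.83]
totip [ 0.5763 -0.0633  0.2422] tool cm [-0.25  0.34 -1.58]
totip [ 0.5734 -0.0636  0.227 ] tool cm [-0.25 -0.38 -0.21]
totip [ 0.5728 -0.0637  0.2115] tool cm [-0.26 -0.88  1.25]
top 335 215
...............##............................
..............###............................
..............####...........................
..............####...........................
..............####...........................
...............###...........................
...............###...........................
...............###...........................
...............###...........................
...............####....
[... 662 characters left out ...]
......#####..##......#####...........
..............#....................####...........
..............#....................####...........
..............#.#.##..............#####...........
..............#..##########.....#######...........
..............#...##############.######...........
..............#.....##################............
..............#......#################............
......................################............
...................#############..#..#............
...................############...................
......................######......................
........#######...................................
.......#########..................................
```

>>> {"method": "arm_command", "body": {"translation": [[0,-0.5,0.8],[0,-0.5,0.8],[0,-0.2,0.8],[0,0,0.3],[0,0,0]], "twist": [0,0,0,0,0]}}

```text
time_s: 26.55
tool_pos: [0.4468, -0.0416, 0.1625]
tool_rot: [163.6, -0.5, 96.2]
force: [0.1, 0.7, -1.5]
grip_width: 0.0197
```

```bash
python3 - <<'E'
from plan import *
show(); flap([1.35,1.5]); 
from cell import optics
s=optics.read_camera("scene")["img"]; t=optics.read_camera("top")["img"]
for n,e in(("s",[eye(1.5),tip()]),("t",[eye(1.5)])):
    for q in e: print(n,proj("scene" if n=="s" else "top",q))
A=cv2.resize(s[160:260,290:390],None,fx=4,fy=4,interpolation=cv2.INTER_CUBIC)
B=cv2.resize(t[165:265,300:400],None,fx=4,fy=4,interpolation=cv2.INTER_CUBIC)
cv2.imwrite("pics/z10.png",np.hstack([A,B])); cv2.imwrite("pics/s10.png",s); cv2.imwrite("pics/t10.png",t)
E
```

```text
t 26.55 p [ 0.4468 -0.0416  0.1625] rot [163.6  -0.5  96.2] z [ 0.2804  0.0385 -0.9591] lean 16.4 x [-0.1081  0.9941  0.0082] 
q [ 15.4 -16.2  -9.  127.   -8.1  53.4 106.5] F [ 0.1  0.7 -1.5] w 0.0197 gp [ 0.4415 -0.0423  0.1808]
tip [ 0.5722 -0.0606  0.193 ] grip [ 0.4396 -0.0427  0.1762] hook x [0.9857 0.1061 0.1306] prong [ 0.1081 -0.9941 -0.0082]
flap angle of tip 1.526 radius err mm 2.6 y rel mm -16.9
totip [ 0.5728 -0.0637  0.2115] tool cm [-0.29  0.55 -1.77]
totip [ 0.5744 -0.0635  0.1961] tool cm [-0.31  0.27 -0.25]
tip [ 0.5723 -0.0607  0.1935] grip [ 0.4397 -0.0428  0.1765] hook x [0.9857 0.1061 0.1311] prong [ 0.1081 -0.9941 -0.0081]
s (np.float64(339.64110903308085), np.float64(243.3141872701127))
s (np.float64(344.97244358042417), np.float64(246.83325950080146))
t (np.float64(355.5321732880668), np.float64(248.96972303332518))
```

View pics/z10.png

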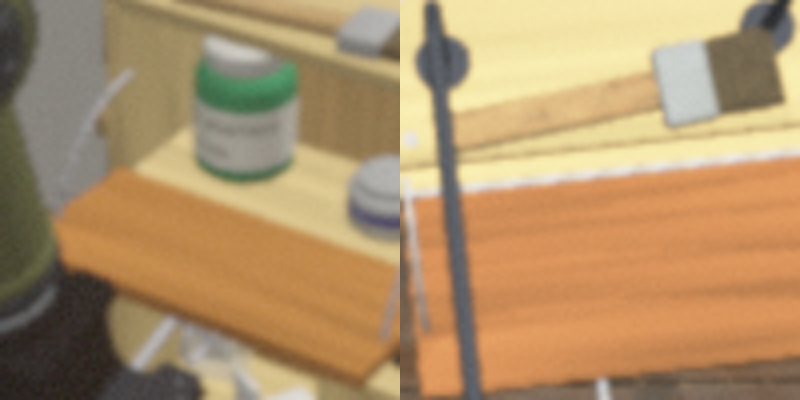

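The flap lies level on its stays and the hook's rod runs under it (left crop (150,345), right crop (603,385)). The tip is within 4 mm of the eye's axis and about 17 mm through. Now I unhook sideways.

>>> {"method": "arm_command", "body": {"translation": [[1,0.1,0],[1.2,0.1,0],[1,0,0],[0,0,0]], "twist": [0,0,0,0]}}

```text
time_s: 27.15
tool_pos: [0.446, -0.0066, 0.1649]
tool_rot: [163.4, -0.4, 96.3]
force: [-0.5, -0.2, -1.5]
grip_width: 0.02
```

```bash
python3 - <<'E'
from plan import *
show(); flap([]);t=tip(); drift([t-.02*X,t-.04*X,t-.055*X]); totip(t-.055*X)
E
```

```text
t 27.15 p [ 0.446  -0.0066  0.1649] rot [163.4  -0.4  96.3] z [ 0.2827  0.0386 -0.9584] lean 16.6 x [-0.1091  0.994   0.0078] 
q [ 12.6 -17.2 -11.4 127.3  -7.4  53.4 101. ] F [-0.5 -0.2 -1.5] w 0.02 gp [ 0.4406 -0.0073  0.1831]
tip [ 0.5713 -0.0255  0.1957] grip [ 0.4387 -0.0077  0.1785] hook x [0.9853 0.1071 0.133 ] prong [ 0.1091 -0.994  -0.0078]
flap angle of tip 1.505 radius err mm -0.1 y rel mm 18.1
tip [ 0.5713 -0.0255  0.1957] grip [ 0.4387 -0.0077  0.1785] hook x [0.9853 0.1071 0.133 ] prong [ 0.1091 -0.994  -0.0078]
[ 0.5514 -0.0273  0.1957] tcp [ 0.424 -0.009  0.172] err 0.0011 0.5 z [ 0.219  0.046 -0.975] [ 10.8 -17.3  -9.  126.   -6.7  58.7 101.1]
[ 0.5315 -0.029   0.1957] tcp [ 0.403 -0.011  0.182] err 0.0008 0.4 z [ 0.15   0.055 -0.987] [ 11.6 -17.3  -8.9 124.3  -6.9  64.5 101.8]
[ 0.5165 -0.0303  0.1957] tcp [ 0.388 -0.012  0.188] err 0.0005 0.3 z [ 0.102  0.062 -0.993] [ 12.2 -17.3  -8.8 123.2  -7.   68.4 102.3]
totip [ 0.5165 -0.0303  0.1957] tool cm [ 0.12 -5.27 -1.57]
```

>>> {"method": "arm_command", "body": {"translation": [[0.1,-1.5,-0.1],[0.2,-1.7,-0.3],[0.2,-1.7,-0.3],[0.2,-1.7,-0.4],[0.2,-1.7,-0.4],[0.2,-1.7,-0.4]], "twist": [0,0,0,0,0,0]}}

```text
time_s: 27.9
tool_pos: [0.4105, -0.0123, 0.1268]
tool_rot: [166.7, -1.2, 96.5]
force: [0.4, 0.8, -2.0]
grip_width: 0.02
```

```bash
python3 - <<'E'
from plan import *
show(); t=tip(); totip([.5165,-.02,.19])
E
```

```text
t 27.9 p [ 0.4105 -0.0123  0.1268] rot [166.7  -1.2  96.5] z [ 0.2258  0.0456 -0.9731] lean 13.3 x [-0.1133  0.9934  0.0203] 
q [ 11.5 -17.2  -9.4 131.3  -7.4  52.9 102.3] F [ 0.4  0.8 -2. ] w 0.02 gp [ 0.4062 -0.0131  0.1453]
tip [ 0.5375 -0.0307  0.1501] grip [ 0.4041 -0.0135  0.1408] hook x [0.9909 0.1115 0.0757] prong [ 0.1133 -0.9934 -0.0203]
totip [0.5165, -0.02, 0.19] tool cm [ 1.38 -1.   -4.31]
```

>>> {"method": "arm_command", "body": {"translation": [[0.2,-1.8,-0.8],[0.2,-1.8,-0.8],[0.2,-1.2,-1.5],[0.2,-0.8,-3],[0.2,-0.5,-4],[0.2,-0.5,-4]], "twist": [0,0,0,0,0,0]}}

```text
time_s: 28.65
tool_pos: [0.4048, -0.0255, 0.2128]
tool_rot: [172.2, -2.5, 96.5]
force: [0.5, -0.2, -2.2]
grip_width: 0.0196
```

```bash
python3 - <<'E'
from plan import *
show(); t=tip()
from cell import optics
s=optics.read_camera("scene")["img"]
hsv=cv2.cvtColor(s,cv2.COLOR_BGR2HSV)
s0=cv2.imread("pics/s10.png")
d=cv2.absdiff(s,s0)[200:260,340:400].max(2); print("flap area change",d.mean(),(d>40).mean())
E
```

```text
t 28.65 p [ 0.4048 -0.0255  0.2128] rot [172.2  -2.5  96.5] z [ 0.1296  0.0587 -0.9898] lean 8.2 x [-0.1125  0.9927  0.0441] 
q [ 17.8 -17.2 -11.8 120.3  -8.1  69.7 105. ] F [ 0.5 -0.2 -2.2] w 0.0196 gp [ 0.4023 -0.0266  0.2316]
tip [ 0.5335 -0.0438  0.2233] grip [ 0.3998 -0.0269  0.2274] hook x [ 0.9933  0.1135 -0.02  ] prong [ 0.1125 -0.9927 -0.0441]
flap area change 2.962222222222222 0.0019444444444444444
```

```bash
cat >> plan.py <<'E'
def togrip(g):
    o,p,R=obs(); print("togrip",g,"tool cm",(100*R.T@(np.array(g)-(p+R@TO))).round(2))
E
python3 - <<'E'
from plan import *
A=lambda X,Y:(195+(X+.5)/5.5-.5,220+(Y+.5)/5.5-.5)
for c in[(87,125),(184,125),(87,483),(186,483),(135.5,304)]: print(onz("top",*A(*c),.005))
togrip([.42,.1,.3]);togrip([.5,.331,.2])
E
```

```text
[0.60876157 0.35348229 0.005     ]
[0.60770002 0.30409275 0.005     ]
[0.4273005  0.35511048 0.005     ]
[0.42621366 0.30504578 0.005     ]
[0.51718958 0.32968948 0.005     ]
togrip [0.42, 0.1, 0.3] tool cm [12.72  3.96 -5.69]
togrip [0.5, 0.331, 0.2] tool cm [34.31 12.85  6.66]
```

>>> {"method": "arm_command", "body": {"translation": [[2,0,-4],[4,0.5,-4],[5.5,1,0],[5.5,2,0.5],[5.5,2.5,1],[5.5,2.5,2],[4,2.5,3],[1.5,1.5,3],[0,0,0]], "twist": [0,0,1.5,1.5,1.5,1.5,1,0,0]}}

```text
time_s: 29.82
tool_pos: [0.5389, 0.3207, 0.2453]
tool_rot: [172.5, -4.1, 89.1]
force: [0.9, -0.9, -3.0]
grip_width: 0.0195
```

```bash
python3 - <<'E'
from plan import *
show(); t=tip(); togrip([.509,.33,.1]);togrip([.509,.33,.046])
E
```

```text
t 29.82 p [0.5389 0.3207 0.2453] rot [172.5  -4.1  89.1] z [ 0.1321  0.0691 -0.9888] lean 8.6 x [0.0153 0.9973 0.0718] 
q [ -6.4  10.5 -31.   92.1   7.1  70.5  50.4] F [ 0.9 -0.9 -3. ] w 0.0195 gp [0.5364 0.3194 0.2641]
tip [0.6643 0.2859 0.2544] grip [0.5338 0.3195 0.2599] hook x [ 0.9996 -0.0136 -0.0244] prong [-0.0153 -0.9973 -0.0718]
togrip [0.509, 0.33, 0.1] tool cm [-0.14 -4.57 15.55]
togrip [0.509, 0.33, 0.046] tool cm [-0.53 -5.28 20.89]
```

>>> {"method": "arm_command", "body": {"translation": [[0,-1.1,3.9],[0,-1.1,3.9],[0,-1.2,3.9],[-0.1,-1.2,3.7],[0,0,0]], "twist": [0,0,0,0,0]}}

```text
time_s: 30.45
tool_pos: [0.5173, 0.3307, 0.0903]
tool_rot: [172.0, -4.3, 88.9]
force: [-0.3, -0.9, -1.7]
grip_width: 0.0199
```

```bash
cat >> plan.py <<'E'
def mask(n,x,y,w,h,lo=(0,0,150),hi=(179,45,255)):
    from cell import optics
    i=optics.read_camera(n)["img"]; m=cv2.inRange(cv2.cvtColor(i[y:y+h,x:x+w],cv2.COLOR_BGR2HSV),lo,hi)
    print(n,x,y); print("\n".join("".join("#" if v else "." for v in r) for r in m))
E
python3 - <<'E'
from plan import *
show(); t=tip(); togrip([.509,.33,.046])
o,p,R=obs()
for q in(t,p+R@(TO+TR@[.135,0,0]),p+R@(TO+TR@[.03,0,0])): print("scene",proj("scene",q),"top",proj("top",q))
mask("scene",225,195,55,60); mask("top",200,210,40,60)
E
```

```text
t 30.45 p [0.5173 0.3307 0.0903] rot [172.   -4.3  88.9] z [ 0.1408  0.0713 -0.9875] lean 9.1 x [0.0189 0.997  0.0746] 
q [ -9.1  15.8 -30.6 104.9  12.2  53.   43.9] F [-0.3 -0.9 -1.7] w 0.0199 gp [0.5146 0.3293 0.1091]
tip [0.6424 0.2952 0.1003] grip [0.5121 0.3295 0.1048] hook x [ 0.9997 -0.0178 -0.0159] prong [-0.0189 -0.997  -0.0746]
togrip [0.509, 0.33, 0.046] tool cm [-0.39 -1.12  5.77]
scene (np.float64(266.70155433925265), np.float64(216.13791667651304)) top (np.float64(224.89297776704893), np.float64(227.03441626994797))
scene (np.float64(260.44621400443145), np.float64(211.34399052166594)) top (np.float64(212.63246519921046), np.float64(225.4766626647153))
scene (np.float64(234.65717514477592), np.float64(225.93815237898943)) top (np.float64(212.1630205160754), np.float64(265.32535995057964))
scene 225 195
.......................................................
.......................................................
.......................................................
.......................................................
................................................
[... 4859 characters left out ...]
...
.........#######......####..............
..........######......####..............
..........######.......###..............
..........###...........................
..........###...........................
..........###...........................
..........###...........................
..........###...........................
..........###...........................
..........###...........................
.........####...........................
.........#####..........................
.........####...........................
.........####...........................
..........##..............#.............
........................................
........................................
```

The masks place the bend and tip about 3 px above the model, so the hook is level to within 2°. The rod lies at column 211, within 2 mm of the model in y. I lower it into the forks.

>>> {"method": "arm_command", "body": {"translation": [[-0.2,-0.3,1.3],[-0.2,-0.3,1.5],[-0.1,-0.3,1.5],[0,-0.2,1],[0,0,0]], "twist": [0,0,0,0,0]}}

```text
time_s: 31.18
tool_pos: [0.5212, 0.3325, 0.0412]
tool_rot: [171.2, -4.7, 88.8]
force: [-0.4, 0.3, -1.9]
grip_width: 0.0199
```

```bash
python3 - <<'E'
from plan import *
show(); t=tip(); togrip([.509,.3285,.0455])
mask("top",200,220,40,50); mask("scene",225,210,55,35)
E
```

```text
t 31.18 p [0.5212 0.3325 0.0412] rot [171.2  -4.7  88.8] z [ 0.1545  0.0777 -0.9849] lean 10.0 x [0.0207 0.9964 0.0819] 
q [-10.3  19.2 -29.4 107.4  15.4  46.8  41.1] F [-0.4  0.3 -1.9] w 0.0199 gp [0.5183 0.331  0.0599]
tip [0.6461 0.2966 0.0527] grip [0.5158 0.3312 0.0556] hook x [ 0.9998 -0.0206 -0.0023] prong [-0.0207 -0.9964 -0.0819]
togrip [0.509, 0.3285, 0.0455] tool cm [-0.36 -0.82  0.87]
top 200 220
........................................
........................................
........................................
........................................
........................................
..............#######...................
.............##############.............
.............###############............
.............####.##########............
.............###........................
.............###........................
.............###........................
.............###........................
.............###........................
.............###........................
.............###........................
.............###................
[... 2635 characters left out ...]
............................
.......................................................
.......................................................
.......................................................
.......................................................
.......................................................
.......................................................
.......................................................
.......................................................
.......................................................
.......................................................
.......................................................
.......................................................
```

>>> {"method": "arm_command", "body": {"translation": [[-0.2,-0.4,0.4],[-0.2,-0.4,0.4],[0,-0.1,0.3],[0,0,0.2]], "twist": [0,0,0,0]}}

```text
time_s: 31.78
tool_pos: [0.5191, 0.3319, 0.0321]
tool_rot: [170.6, -5.0, 88.8]
force: [0.1, -0.3, 4.3]
grip_width: 0.0197
```

```bash
python3 - <<'E'
from plan import *
show(); t=tip(); togrip([.509,.3285,.0455])
mask("top",200,220,40,40); mask("scene",225,210,55,35)
i=cv2.imread("pics/scene0.png")[210:245,225:280]; m=cv2.inRange(cv2.cvtColor(i,cv2.COLOR_BGR2HSV),(0,0,150),(179,45,255))
print("orig");print("\n".join("".join("#" if v else "." for v in r) for r in m))
E
```

```text
t 31.77 p [0.5191 0.3319 0.0321] rot [170.6  -5.   88.8] z [ 0.1653  0.0825 -0.9828] lean 10.6 x [0.0209 0.996  0.0872] 
q [-10.6  19.3 -29.2 108.7  16.1  44.9  40.3] F [ 0.1 -0.3  4.3] w 0.0197 gp [0.516  0.3303 0.0507]
tip [0.6438 0.2958 0.0447] grip [0.5135 0.3305 0.0464] hook x [ 0.9997 -0.0217  0.0084] prong [-0.0209 -0.996  -0.0872]
togrip [0.509, 0.3285, 0.0455] tool cm [-0.22 -0.45 -0.  ]
top 200 220
........................................
........................................
........................................
........................................
........................................
........................................
...............######...................
...............#############............
...............###############..........
...............###############..........
...............###........###...........
...............###......................
...............###......................
...............###......................
...............###......................
...............###......................
...............###..............
[... 4190 characters left out ...]
............................
........................###............................
.......................###.............................
.....................###...............................
..................####.................................
.................####..................................
................####...................................
.............#####.....................................
..........######.......................................
...........####........................................
...........###.........................................
...........##..........................................
.......................................................
```

The force shows contact, and both views match the original seated hook within about 1 px. I release.

>>> {"method": "arm_command", "body": {"translation": [[0,0,0],[0,0,0],[0,0,0],[0,0,0]], "twist": [0,0,0,0], "grip": 65}}

```text
time_s: 32.38
tool_pos: [0.5168, 0.3317, 0.0296]
tool_rot: [170.8, -4.9, 88.8]
force: [-0.5, -0.7, -0.5]
grip_width: 0.051
```

>>> {"method": "arm_command", "body": {"translation": [[0,0.2,-1.5],[0,0.3,-3],[0,0,-5],[0,0,-5],[0,0,-5],[0,0,-5],[0,0,0]], "twist": [0,0,0,0,0,0,0]}}

```text
time_s: 33.25
tool_pos: [0.4807, 0.3117, 0.286]
tool_rot: [170.5, -5.1, 89.0]
force: [0.8, 0.8, -0.2]
grip_width: 0.0564
```

```bash
python3 - <<'E'
from plan import *
show()
mask("top",200,220,40,95,(0,0,140),(179,255,255))
mask("scene",225,210,55,30)
from cell import optics
s=optics.read_camera("scene")["img"]; t=optics.read_camera("top")["img"]; cv2.imwrite("pics/sF.png",s);cv2.imwrite("pics/tF.png",t)
for n,a,b,(x,y,w,h) in(("flap vs open",t,cv2.imread("pics/t10.png"),(305,195,90,55)),("oil/glue",t,cv2.imread("pics/top0.png"),(425,180,60,65)),("block",t,cv2.imread("pics/top0.png"),(255,243,42,32))):
    d=cv2.absdiff(a,b)[y:y+h,x:x+w].max(2); print(n,d.mean().round(2),(d>45).mean().round(4))
E
```

```text
t 33.25 p [0.4807 0.3117 0.286 ] rot [170.5  -5.1  89. ] z [ 0.166   0.0844 -0.9825] lean 10.7 x [0.0172 0.9959 0.0884] 
q [ -4.5   0.6 -32.3  97.3   2.2  71.7  51.4] F [ 0.8  0.8 -0.2] w 0.0564 gp [0.4775 0.3101 0.3046]
top 200 220
........................................
........................................
........................................
........................................
........................................
........................................
...............#######..................
...............#############............
...............###############..........
..............################..........
...............####....######...........
...............###......................
...............###......................
...............###......................
...............###......................
...............###......................
...............###......................
...............###......................
...............###......................
...............###......................
...............###......................
......
[... 4075 characters left out ...]
......#####..###..............
..............................####......###............
............................#####........###...........
...........................####........................
.........................##............................
........................###............................
......................####.............................
...................#####...............................
..................####.................................
................#####..................................
..............######...................................
...........#######.....................................
flap vs open 2.7 0.0
oil/glue 2.32 0.0
block 2.16 0.0
```

```bash
python3 -c "
from cell import env
print(env.sign_off())"
```

```text
the job is handed in; nothing more can be done
None
```

The flap is fully open and the pull hook is back in both forks of its rest; I handed the job in at about 33 s of the 54 s allowed. No verdict was reported, so the results below are my own checks.

**What I did:**
- I put the prong through the eye while the flap was shut and swung the flap down to its stays. The gripper leaned back about 28° at the start and eased to 16° as the flap opened.
- I unhooked sideways, drew the hook back from under the flap and laid it in its rest.

**Last checks:**
- **Flap:** the tip was about 4 mm from the eye's axis and 17 mm through when the flap was down. The flap's image has not changed since.
- **Hook:** the mask in both views matches the original seated position to about 1 px (2–3 mm), with the bent end at the same end. The hand hid the rear end of the handle in the last view.
- **Bystanders:** the images of the bottles and the sanding block are unchanged.
- **Robot:** it stands clear of everything, with no outside force on the tool.

**What went wrong or disagreed:**
- **Regrasp:** my first grasp leaned too far for the arm to reach the eye, so I laid the hook back and regrasped it more upright.
- **Turned in the grip:** the hook turned about 6° in the grip when it touched the cupboard front. I corrected this from the images.
- **Prong nearly out:** halfway through the swing the prong had almost slipped out of the eye, with about 2 mm left. I pushed it back in before pulling on.

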